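Rescue the parts tubs from under the dripping taps

TASK

The taps are dripping on the tubs of tap parts: first turn the red lever of the ball valve fully shut, then use the two-pronged hook to drag every tub from the wet side right across the yellow tape to the near side, without the gripper or arm touching a tub while it is still beyond the tape. Lay the hook back in its wooden rest and stand every tub upright in the steel drain tray; once all the tubs are in the tray, turn the valve fully open again for the neighbours, and leave everything else on the bench where it was.

Things in the scene. Friction and masses are not known exactly. Their poses are not given: they have to be found in the camera images.
- valve_lever (a joint): lever of the ball valve, rad: 0 = open (lever along the pipe), 1.571 = shut at its stop (lever across the pipe). Grows counter-clockwise seen from above. It starts near open, stays where it is left, and takes about 3 N at its end to turn.
- valve_axis (a point): on the valve's upright axis at mid-lever height, 115 mm above the bench; y along the pipe, z up. Lever: level red bar 18 mm wide, 12 thick, reaching 110 mm from the axis, towards -y when open, +x when shut. Pipe loop below along y from -73 to +123 mm, its top 73 mm above the bench; a brass ball of radius 24 mm under the axis.
- hook_grip (a point): two-pronged hook, 0.2 kg: centre of its wooden handle (120 mm along x, 24 wide, 22 high). A rod runs from it along +x to a 40 mm wide cross-piece at x = 165 mm; there two 8 mm square prongs, at y = -16 and +16 mm, point along -z, tips 40 mm below this point. Balances about 20 mm ahead of this point. Starts in its rest, prongs down, pointing away from the robot.
- rest_seat (a point): fixed wooden rest: where the handle centre lies when the hook is in it, 59 mm above the bench; x along the handle, z up. Saddles 12 mm thick at x = -46 and +46 mm carry the handle between cheeks 34 mm apart (tops 68 mm above the bench, 50 mm over all); handle free between and beyond them. Base plate 130 x 60 x 6 mm.
- tub_blue_mid (a point): blue round tub, 0.35 kg, sometimes absent: 100 mm outside, 92 inside, rim 45 mm high, inner floor 8, parts in it up to 17. A rigid arched bar (12 x 12 mm section, 100 mm long along the tub's y) spans the open top, its centre on the axis 62.5 mm above this point, on thin end uprights. Point: on the axis, 22.5 mm above the underside, z up. Starts beyond the tape, bar roughly along it.
- tub_green_mid (a point): green round tub, 0.35 kg, sometimes absent: 100 mm outside, 92 inside, rim 45 mm high, inner floor 8, parts in it up to 17. A rigid arched bar (12 x 12 mm section, 100 mm long along the tub's y) spans the open top, its centre on the axis 62.5 mm above this point, on thin end uprights. Point: on the axis, 22.5 mm above the underside, z up. Starts beyond the tape, bar roughly along it.
- tub_orange_mid (a point): orange round tub, 0.35 kg, sometimes absent: 100 mm outside, 92 inside, rim 45 mm high, inner floor 8, parts in it up to 17. A rigid arched bar (12 x 12 mm section, 100 mm long along the tub's y) spans the open top, its centre on the axis 62.5 mm above this point, on thin end uprights. Point: on the axis, 22.5 mm above the underside, z up. Starts beyond the tape, bar roughly along it.
- tray_floor (a point): steel drain tray, fixed: this is the centre of its inner floor, 5 mm above the bench, z up. Inside 140 mm (x) by 390 mm (y); walls 5 mm thick, tops 22 mm above the bench. It takes three tubs side by side along y.
- tape_line (a point): middle of the straight yellow tape on the bench, 20 mm wide, running along y; the near (robot) side is -x, the wet side +x. Flat, nothing catches on it.
- pliers_mid (a point): blue-handled steel pliers lying flat, about 170 mm long along x, 12 mm high, leave alone; pivot.
- magnifier_mid (a point): glass magnifier on a stand, foot 80 mm across, 190 mm high, leave alone; point 80 mm up its post.
- mug_mid (a point): white mug, 72 mm across, 85 mm high, leave alone; half-way up its axis.
- jar_mid (a point): amber jar, 68 mm across, 80 mm high, leave alone; half-way up its axis.

How it is judged:
By the outcome, as a careful person would: the job done as asked, in the order asked, and still so for the second after the job is handed in, with the robot touching nothing.
Of tub_blue, tub_green, tub_orange only 2 to 3 are there at a start; the rules pass over those that are not, and their reading is None.
At some moment in a run one of tub_blue, tub_green, tub_orange may be knocked a few centimetres aside while the robot is not near it.
Once in a run the grip may slacken for a moment while it holds something.
It also fails if it takes over 210 s, if anything falls off the work surface, if the arm or the gripper's body presses on something with over 40 N, if the wrist force passes 120 N, or if a joint passes its speed limit or range.

ROBOT

A 6-joint arm with a two-finger parallel gripper is mounted at the origin on the work surface. World frame = base frame: x ahead of the robot, y to its left, z up, the work surface at z = 0. Lengths are in m, angles in rad, forces in N, time in s.
With the tool pointing down it reaches from about 0.275 to 0.75 m from the base axis. Payload 10.2 kg.
Tool frame: the origin (TCP) lies at the very end of the fingers, on their centre line; the grasp point (between the pads) lies tcp_to_grasp behind it (tcp_to_grasp is the distance from the TCP to the grasp point, in m); z points along the fingers, y is the direction in which the jaws open and shut (so a half turn about z gives the same grasp; the last joint's range is limited). The gripper opens to 85 mm and grips with 20 to 120 N. Pads are 22 mm wide; open, the fingers measure 114 mm over their backs; the gripper's body (76 mm by 85 mm) begins 54 mm behind the grasp point. The pads swing forward as they close: fully open they stand 13 mm farther back than shut.
Start: joints at [-1.469, 0.313, 1.498, -0, 1.331, -0.223], TCP at [0.168, -0.498, 0.231] pointing down, gripper open.
Joint ranges: [-2.94, 2.94], [-0.97, 2.17], [0.19, 2.56], [-1.23, 4.37], [0.02, 3.11], [-2.88, 2.88]. Speed limits (rad/s): [2.39, 2.39, 3.01, 3.14, 3.14, 3.14].

INTERFACE

Orientations are given as a unit quaternion [w, x, y, z].
In Python, from station import state, get_image, hand_in, tcp_to_grasp gives the robot as it stands. The module is installed in compiled form; this text tells all that it offers.
- The arm moves only by the tool step_arm, never from a script. Its argument "commands" is a list of rows, each an object of numbers: "ax", "ay", "az": the turn, a rotation vector about the tool's x, y, z in degrees; "x", "y", "z": the shift along the tool's x, y, z in cm; "fingers": the closure, from -1 (fully open) to 1 (shut), so that 0 is half open. In form: [{"ax": .., "ay": .., "az": .., "x": .., "y": .., "z": .., "fingers": ..}, ...]. A call has 1 to 12 rows; each row is the pose to reach, as a shift and turn from the pose commanded when the call began, along the tool's axes at that moment; what a row does not reach only later rows make up. A row lasts 1/10 s, in which the tool goes at most 50 mm and 8.59 degrees, less where a joint would pass 70% of its speed; a pose out of reach is approached as far as the arm can. A call with a gripper value outside its range is refused whole. The fingers move at their own pace and stop on an object; "newtons" is the grip in N (left out, the last holds). Time passes only in rows, so rows that repeat a pose let the fingers close. It gives the time, the measured TCP pose, the force and the opening at its end, in the units of the state.
- state(): the state, without advancing time (a new reading comes with each control period).
- get_image(name): name is "side" or "top"; returns a dict with "pixels" (420x560x3 uint8, red, green, blue), "depth" (420x560 float32, m along the optical axis (not along the pixel's ray), 0 where there is no reading), "fovy" (degrees; the focal length in pixels is half the picture's height over the tangent of half this angle, whatever the lens; pixels are square), "cx", "cy" (the principal point, pixels), "xyz" and "attitude" of the camera in the world. Camera axes: x right, y down, z forward; pixel columns grow to the right and rows downward; lengths in m; the calibration is good to about 2 mm. A picture is of the moment at which its call begins.
- hand_in(): hands the job in, once; it reports no verdict.
The state is a dict: "clock": time; "q": joint angles; "joint_velocities": joint speeds; "effort": joint torques, N m; "eef_pos": TCP position; "eef_rot": TCP orientation; "wrist_force": force on the tool from outside, world axes, zero at the start; "torque": the same for the moment, N m; "width": finger opening in m.
Only numpy, scipy, OpenCV 4.12 (cv2) and the standard library are available. Lean on these libraries where they do the work, as an engineer would, in place of code of your own. Each camera call takes 0.05 s, during which the arm holds its last target. There are 200 camera calls.

## Working session

There is one attempt and no reset: what is moved stays moved. The work goes in short steps, Python scripts to look and compute and a tool call to move; the robot and the scene stay as the last step left them, time stands still between calls to the robot, and variables do not carry over. Pictures are saved under pics/ and viewed, about 12 in all and at most 16, crops included, and the job is handed in when it is done.

Besides the shell and the picture viewer there is one more tool, called after "Request:" as name(argument=value, ...) on one line, values as JSON. step_arm: Moves the arm, as the interface text tells. Its arguments: {"type":"object","properties":{"commands":{"type":"array"},"newtons":{"type":"number"}},"required":["commands"]}

```bash
mkdir -p pics; ls; cat > h.py <<'E'
import numpy as np, cv2
from station import state, get_image, hand_in, tcp_to_grasp
from scipy.spatial.transform import Rotation as R
def rot(q): q=np.array(q,float); return R.from_quat([q[1],q[2],q[3],q[0]]) if q.shape==(4,) else R.from_matrix(q)
def cloud(im):
    d=im["depth"]; h,w=d.shape; f=h/2/np.tan(np.radians(im["fovy"])/2)
    v,u=np.mgrid[:h,:w]
    p=np.stack([(u-im["cx"])/f*d,(v-im["cy"])/f*d,d],-1)
    P=rot(im["attitude"]).apply(p.reshape(-1,3)).reshape(h,w,3)+np.array(im["xyz"])
    P[d==0]=np.nan
    return P
def save(im,name): cv2.imwrite("pics/"+name,im["pixels"][...,::-1])
E
python3 - <<'E'
from h import *
s=state(); print(s, tcp_to_grasp)
for n in("side","top"):
    im=get_image(n); save(im,n+"0.png"); print({k:v for k,v in im.items() if k not in("pixels","depth")})
    P=cloud(im); np.savez(n+"0.npz",P=P,rgb=im["pixels"])
E
```

```text
pics
{'clock': 0.0, 'q': array([-1.46939000e+00,  3.13463016e-01,  1.49845864e+00,  3.40751814e-07,
        1.33098983e+00, -2.23382906e-01]), 'joint_velocities': array([ 3.27563916e-04, -4.07073210e-04,  8.50302886e-04, -6.45311072e-04,
        5.44193851e-05, -6.83503479e-04]), 'effort': array([-3.22048327e-04, -4.12259245e+01, -2.59744334e+01, -1.93736410e-04,
        4.14410635e-03,  4.18766376e-06]), 'eef_pos': array([ 0.16750209, -0.49728544,  0.2307203 ]), 'eef_rot': array([-6.58175984e-04,  9.86842739e-01,  1.61681705e-01,  4.03566517e-05]), 'wrist_force': array([-0.37618714,  0.06862633, -0.78526121]), 'torque': array([-0.04809019,  0.02811005,  0.00615161]), 'width': 0.08519210659782508} 0.0187
{'fovy': 43.4351834595667, 'cx': 275.6861863206068, 'cy': 207.4812439553041, 'xyz': array([0.34786158, 0.9304799 , 1.10420916]), 'attitude': array([ 0.03414352, -0.09707095,  0.91713711, -0.3850597 ])}
{'fovy': 44.54883373338642, 'cx': 284.3786512580634, 'cy': 210.87616670277953, 'xyz': array([ 0.21998795, -0.07409021,  1.60939343]), 'attitude': array([-0.07643716,  0.71926088, -0.68624146,  0.0767711 ])}
```

View pics/side0.png

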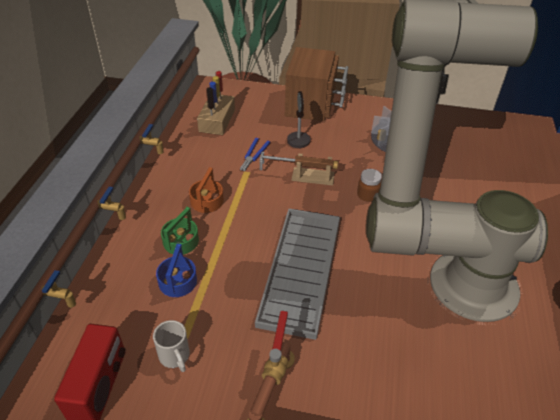

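View pics/top0.png

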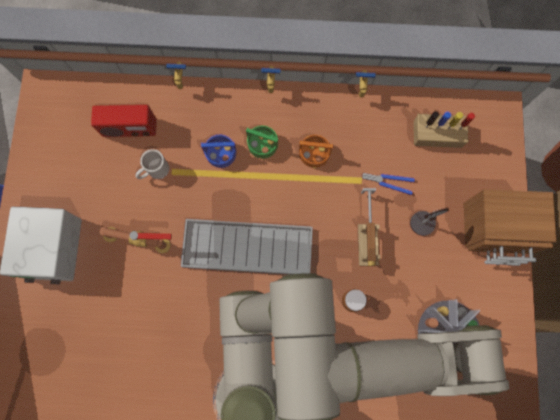

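The side view has blue (177,275), green (180,235) and orange (207,193) tubs beyond the tape, so all three are present. The lever is at (283,330), the tray at (300,270) and the hook in its rest at (315,170). The top view shows the same scene with x up and y to the left. Next I'll measure positions.

```bash
cat >> h.py <<'E'
def hsv(rgb): return cv2.cvtColor(rgb,cv2.COLOR_RGB2HSV)
COL={'red':[(0,170,60),(6,255,255)],'orange':[(7,190,90),(14,255,255)],'yellow':[(22,150,120),(32,255,255)],'green':[(50,120,40),(75,255,255)],'blue':[(108,150,50),(125,255,255)]}
def pts(P,rgb,c,box,z=(0.0,0.3)):
    m=cv2.inRange(hsv(rgb),*[np.array(a) for a in COL[c]])>0
    x,y=P[...,0],P[...,1]
    with np.errstate(invalid='ignore'):
        m&=(x>box[0])&(x<box[1])&(y>box[2])&(y<box[3])&(P[...,2]>z[0])&(P[...,2]<z[1])
    return P[m]
def tub(P,rgb,c,box):
    """centre from bar points (z>0.07); bar yaw by PCA"""
    b=pts(P,rgb,c,box,(0.07,0.1))
    if len(b)<8: return None
    mn=np.median(b,0); d=b[:,:2]-b[:,:2].mean(0); w,V=np.linalg.eigh(d.T@d); a=V[:,1]; a=a*np.sign(a[1])
    t=d@a; mid=b[:,:2].mean(0)+a*(t.min()+t.max())/2
    return np.r_[mid,np.percentile(b[:,2],95),np.degrees(np.arctan2(-a[0],a[1])),t.max()-t.min(),len(b)]
def fit_rim(P,rgb,c,box):
    r=pts(P,rgb,c,box,(0.037,0.049))
    if len(r)<10: return None
    from scipy.optimize import least_squares
    f=least_squares(lambda p:np.hypot(r[:,0]-p[0],r[:,1]-p[1])-0.048,r[:,:2].mean(0),loss='soft_l1',f_scale=0.003)
    return np.r_[f.x,len(r),np.abs(f.fun).mean()]
E
python3 - <<'E'
from h import *
np.set_printoptions(precision=4,suppress=True)
for n in("side","top"):
    D=np.load(n+"0.npz");P,rgb=D['P'],D['rgb']
    def at(u,v,k=1): return np.nanmedian(P[v-k:v+k+1,u-k:u+k+1].reshape(-1,3),0)
    print(n)
    if n=="top":
        for nm,u,v in [('tapeL',175,173),('tapeR',355,181),('mug',152,158),('blue',220,146),('green',263,134),('orange',315,146),('valve',137,237),('levtip',168,237),('trayTL',184,221),('trayTR',311,229),('trayBL',183,267),('trayBR',309,272),('rest',367,245),('hookcross',369,190),('jar',355,300),('plier',380,178),('magn',423,222),('bench',330,215),('handle0',368,228),('handle1',367,262)]:
            print(nm,at(u,v))
    box=(0.4,0.8,-0.4,0.5)
    for c in('blue','green','orange'):
        print(c,tub(P,rgb,c,box),fit_rim(P,rgb,c,box))
    r=pts(P,rgb,'red',(0.1,0.5,0,0.6),(0.105,0.13)); 
    if len(r): print('lever',r.mean(0),r.min(0),r.max(0),len(r))
    y=pts(P,rgb,'yellow',(0.3,0.7,-0.5,0.5),(-0.01,0.01)); print('tape',y.min(0),y.max(0),np.median(y,0),np.polyfit(y[:,1],y[:,0],1))
E
```

```text
side
blue [  0.7576   0.1529   0.0944   4.3738   0.1065 167.    ] [  0.7583   0.1553 139.       0.0013]
green [  0.7913   0.0077   0.0942 -16.9007   0.0751  44.    ] [ 0.7976  0.0191 22.      0.0015]
orange None None
lever [0.4546 0.3168 0.121 ] [0.4457 0.2675 0.1156] [0.4624 0.3595 0.126 ] 260Traceback (most recent call last):
  File "<stdin>", line 15, in <module>
    return umr_minimum(a, axis, None, out, keepdims, initial, where)
ValueError: zero-size array to reduction operation minimum which has no identity
```

```bash
python3 - <<'E'
from h import *
np.set_printoptions(precision=4,suppress=True)
for n in("side","top"):
    D=np.load(n+"0.npz");P,rgb=D['P'],D['rgb'];H=hsv(rgb)
    def at(u,v,k=1): return np.nanmedian(P[v-k:v+k+1,u-k:u+k+1].reshape(-1,3),0)
    L={'top':[('tapeL',175,173),('tapeR',355,181),('mug',152,158),('blue',220,146),('green',263,134),('orange',315,146),('valve',137,237),('levtip',168,237),('trayTL',184,221),('trayTR',311,229),('trayBL',183,267),('trayBR',309,272),('rest',367,245),('hookcross',369,190),('jar',355,300),('plier',380,178),('magn',423,222),('bench',330,215),('handle0',368,228),('handle1',367,262)],
    'side':[('orange',205,182),('orrim',194,200),('green',181,220),('tape',222,240),('lever',283,330),('handle',315,162),('cross',262,160),('bench',230,300),('jar',371,176)]}[n]
    for nm,u,v in L: print(nm,at(u,v),H[v,u])
    x=P[...,0]
E
```

```text
orange [ 0.7698 -0.1471  0.0848] [ 10 176  90]
orrim [ 0.7942 -0.109   0.0415] [ 10 182 136]
green [ 0.804  -0.0261  0.0384] [ 56 112  73]
tape [ 0.6849 -0.0123  0.0001] [ 20 164 177]
lever [0.4484 0.3131 0.1195] [  1 187 123]
handle [ 0.4736 -0.3234  0.0686] [ 12 139 121]
cross [ 0.6407 -0.3378  0.0359] [ 20   7 104]
bench [0.6092 0.1797 0.0016] [  9 135 140]
jar [ 0.3003 -0.283   0.0793] [  4  13 134]
tapeL [0.6835 0.295  0.0038] [ 20 168 138]
tapeR [ 0.6843 -0.2913  0.0038] [ 23 163 200]
mug [0.7247 0.3696 0.0167] [ 13  34 104]
blue [0.7567 0.1461 0.0829] [116 126 121]
green [0.7979 0.0114 0.0937] [ 63 123 133]
orange [ 0.769  -0.1539  0.0866] [ 12 183 134]
valve [0.4498 0.3625 0.1186] [  1  97 145]
levtip [0.453  0.2704 0.1228] [  2 180 169]
trayTL [0.5257 0.2526 0.0007] [ 11 113 154]
trayTR [ 0.518  -0.1529  0.0087] [  8  20 141]
trayBL [0.3803 0.241  0.0031] [  8  76 130]
trayBR [ 0.3805 -0.1488  0.0214] [ 14  25 111]
rest [ 0.4688 -0.3252  0.0602] [ 14 117 135]
hookcross [ 0.6399 -0.327   0.0642] [ 12   9 141]
jar [ 0.2988 -0.2872  0.081 ] [  4  11 163]
plier [ 0.6945 -0.3698  0.0163] [ 15   7 149]
magn [ 0.5525 -0.5038  0.0231] [ 4 18 99]
bench [ 0.5681 -0.2132  0.0014] [ 10 127 166]
handle0 [ 0.5187 -0.324   0.0708] [ 13 137 140]
handle1 [ 0.4201 -0.33    0.0073] [ 18 107 140]
```

```bash
python3 - <<'E'
import cv2
t=cv2.imread('pics/top0.png'); s=cv2.imread('pics/side0.png')
a=cv2.resize(t[100:280,90:420],None,fx=2.4,fy=2.4,interpolation=cv2.INTER_CUBIC)
cv2.imwrite('pics/c1.png',a); 
E
```

```text
(no output)
```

View pics/c1.png

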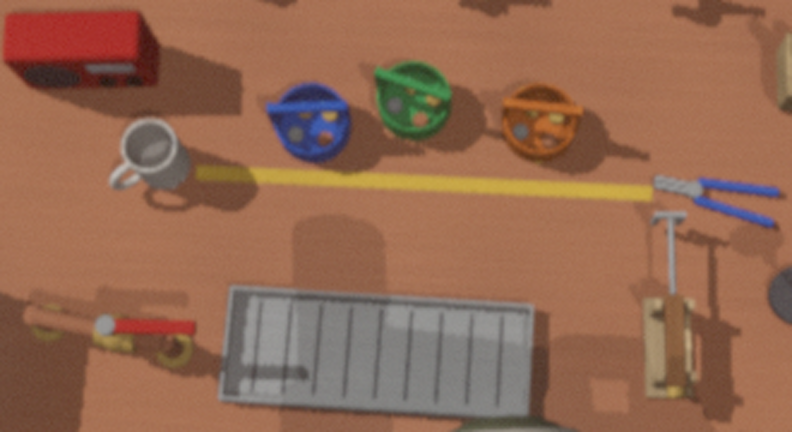

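The crop confirms it: lever along the pipe with its axis at crop (105,325), hook at (672,330) with its cross-piece at (670,217), and tray x from 225 to 535. Now I'll refine the fits.

```bash
sed -i "s/'red':.*$/'red':[(0,150,60),(5,255,255)],'orange':[(6,165,40),(15,255,255)],'yellow':[(17,140,100),(32,255,255)],'green':[(50,80,30),(75,255,255)],'blue':[(108,110,40),(125,255,255)]}/" h.py
cat > m.py <<'E'
from h import *
np.set_printoptions(precision=4,suppress=True)
for n in("side","top"):
    D=np.load(n+"0.npz");P,rgb=D['P'],D['rgb'];print(n)
    box=(0.7,0.9,-0.3,0.28)
    for c in('blue','green','orange'): print(c,tub(P,rgb,c,box),fit_rim(P,rgb,c,box))
    X,Y,Z=P[...,0],P[...,1],P[...,2]
    def reg(x0,x1,y0,y1,z0,z1):
        with np.errstate(invalid='ignore'): return P[(X>x0)&(X<x1)&(Y>y0)&(Y<y1)&(Z>z0)&(Z<z1)]
    def pca(r,k):
        if len(r)<10: print(k,len(r));return
        (c,s,a)=cv2.minAreaRect(r[:,:2].astype(np.float32)*1000)
        v=np.linalg.svd(r[:,:2]-r[:,:2].mean(0),full_matrices=False)[2][0]
        print(k,'ctr',c,'size',s,'rectang',a,'pca dir',np.degrees(np.arctan2(v[1],v[0])),'z',np.percentile(r[:,2],[5,50,95]),len(r))
    pca(pts(P,rgb,'red',(0.3,0.6,0.2,0.5),(0.1,0.14)),'lever')
    pca(reg(0.40,0.54,-0.36,-0.29,0.062,0.08),'handle')
    pca(reg(0.54,0.66,-0.38,-0.27,0.045,0.075),'rod+cross')
    pca(reg(0.625,0.66,-0.38,-0.27,0.03,0.075),'cross')
    pca(reg(0.36,0.55,-0.2,0.28,0.014,0.03),'traywall')
    y=pts(P,rgb,'yellow',(0.6,0.75,-0.4,0.4),(-0.01,0.01)); pca(y,'tape')
E
python3 m.py
```

```text
side
blue [  0.7569   0.1529   0.0941   3.8519   0.1064 207.    ] [  0.7576   0.1551 221.       0.0015]
green [  0.7957   0.021    0.0945 -18.6908   0.1041 183.    ] [  0.7962   0.0199 149.       0.0015]
orange [  0.772   -0.1518   0.0941  -5.0578   0.1085 147.    ] [  0.7735  -0.1518 181.       0.0018]
lever ctr (455.291259765625, 314.47576904296875) size (17.487924575805664, 98.07908630371094) rectang 1.8194442987442017 pca dir 91.34816298800064 z [0.1178 0.1208 0.1242] 288
handle ctr (472.82464599609375, -328.99847412109375) size (132.42079162597656, 55.43573760986328) rectang 3.212059736251831 pca dir -177.98692270455516 z [0.0634 0.0695 0.0744] 319
rod+cross ctr (596.1755981445312, -316.9105529785156) size (40.4951057434082, 108.17349243164062) rectang 83.51667022705078 pca dir -174.83574258599617 z [0.0525 0.062  0.0664] 117
cross ctr (637.533935546875, -321.4478454589844) size (20.10111427307129, 42.207271575927734) rectang 0.6223896145820618 pca dir 88.25064090589282 z [0.0329 0.0595 0.0653] 62
traywall ctr (452.3060302734375, 45.47332763671875) size (407.6429748535156, 151.0
[... 942 characters left out ...]
94.11962890625, -327.51348876953125) size (107.15116882324219, 39.645263671875) rectang 0.9797662496566772 pca dir -176.8367616279891 z [0.0544 0.0633 0.0694] 127
cross ctr (636.4622802734375, -327.31207275390625) size (22.471281051635742, 40.690555572509766) rectang 0.9797662496566772 pca dir -86.64880154267438 z [0.0383 0.0631 0.0691] 65
traywall ctr (453.51275634765625, 61.19659423828125) size (160.34222412109375, 432.2391357421875) rectang 0.8106967210769653 pca dir -89.1613197918188 z [0.0148 0.0216 0.0279] 711
tape ctr (689.3048706054688, -2.03070068359375) size (619.0150756835938, 26.798738479614258) rectang 89.87503051757812 pca dir -90.01989362172218 z [-0.0042  0.002   0.0077] 1251
```

```bash
cat >> h.py <<'E'
import sys, json
def yawq(y):  # tool down, tool x at yaw y (deg)
    return R.from_euler('z',y,degrees=True)*R.from_euler('x',180,degrees=True)
def rel(wps,base=None):
    """wps: list of (x,y,z,yaw). prints rows from base pose (pos,R) (default measured)"""
    s=state(); p0,R0=base if base else (np.array(s['eef_pos']),rot(s['eef_rot']))
    for w in wps:
        d=R0.inv().apply(np.array(w[:3])-p0)*100; t=np.degrees((R0.inv()*yawq(w[3])).as_rotvec())
        print('{"x":%.1f,"y":%.1f,"z":%.1f,"ax":%.1f,"ay":%.1f,"az":%.1f}'%(*d,*t))
def st():
    s=state(); r=rot(s['eef_rot']).as_matrix()
    print('t %.1f'%s['clock'],'p',np.round(s['eef_pos'],4),'yaw %.2f tilt %.2f'%(np.degrees(np.arctan2(r[1,0],r[0,0])),np.degrees(np.arccos(-r[2,2]))),'F',np.round(s['wrist_force'],1),'w %.4f'%s['width'],'q',np.round(s['q'],2))
E
python3 -c "
from h import *
st(); rel([(0.40,-0.1,0.26,18.6),(0.412,0.289,0.26,90)])"
```

```text
t 0.1 p [ 0.1675 -0.4973  0.2308] yaw 18.61 tilt 0.07 F [ 0.5  0.2 -0.4] w 0.0856 q [-1.47  0.31  1.5  -0.    1.33 -0.22]
{"x":34.7,"y":-30.2,"z":-2.9,"ax":-0.1,"ay":-0.0,"az":0.0}
{"x":48.3,"y":-66.7,"z":-2.8,"ax":-0.0,"ay":-0.1,"az":-71.4}
```

Request:
step_arm(commands=[{"x": 34.7, "y": -30.2, "z": -2.9, "fingers": 1}, {"x": 34.7, "y": -30.2, "z": -2.9, "fingers": 1}, {"x": 34.7, "y": -30.2, "z": -2.9, "fingers": 1}, {"x": 34.7, "y": -30.2, "z": -2.9, "fingers": 1}, {"x": 34.7, "y": -30.2, "z": -2.9, "fingers": 1}, {"x": 34.7, "y": -30.2, "z": -2.9, "fingers": 1}, {"x": 34.7, "y": -30.2, "z": -2.9, "fingers": 1}, {"x": 34.7, "y": -30.2, "z": -2.9, "fingers": 1}, {"x": 34.7, "y": -30.2, "z": -2.9, "fingers": 1}, {"x": 34.7, "y": -30.2, "z": -2.9, "fingers": 1}], newtons=40)

```text
schema error: expected keys ax, ay, az, x, y, z, fingers
```

```bash
python3 -c "
from h import *
st(); rel([(0.412,0.289,0.26,90)])"
```

```text
t 0.1 p [ 0.1675 -0.4973  0.2308] yaw 18.61 tilt 0.07 F [ 0.5  0.2 -0.4] w 0.0856 q [-1.47  0.31  1.5  -0.    1.33 -0.22]
{"x":48.3,"y":-66.7,"z":-2.8,"ax":-0.0,"ay":-0.1,"az":-71.4}
```

Request:
step_arm(commands=[{"x": 34.7, "y": -30.2, "z": -2.9, "ax": 0, "ay": 0, "az": 0, "fingers": 1}, {"x": 34.7, "y": -30.2, "z": -2.9, "ax": 0, "ay": 0, "az": 0, "fingers": 1}, {"x": 34.7, "y": -30.2, "z": -2.9, "ax": 0, "ay": 0, "az": 0, "fingers": 1}, {"x": 34.7, "y": -30.2, "z": -2.9, "ax": 0, "ay": 0, "az": 0, "fingers": 1}, {"x": 34.7, "y": -30.2, "z": -2.9, "ax": 0, "ay": 0, "az": 0, "fingers": 1}, {"x": 34.7, "y": -30.2, "z": -2.9, "ax": 0, "ay": 0, "az": 0, "fingers": 1}, {"x": 34.7, "y": -30.2, "z": -2.9, "ax": 0, "ay": 0, "az": 0, "fingers": 1}, {"x": 34.7, "y": -30.2, "z": -2.9, "ax": 0, "ay": 0, "az": 0, "fingers": 1}, {"x": 34.7, "y": -30.2, "z": -2.9, "ax": 0, "ay": 0, "az": 0, "fingers": 1}, {"x": 34.7, "y": -30.2, "z": -2.9, "ax": 0, "ay": 0, "az": 0, "fingers": 1}, {"x": 34.7, "y": -30.2, "z": -2.9, "ax": 0, "ay": 0, "az": 0, "fingers": 1}], newtons=40)

```text
clock: 1.2
eef_pos: [0.4003, -0.0995, 0.2601]
eef_rot: [-0.0, 0.987, 0.163, -0.0]
wrist_force: [0.0, -0.1, 0.1]
width: 0.0002
```

```bash
python3 -c "
from h import *
st(); rel([(0.412,0.289,0.26,90)])"
```

```text
t 1.2 p [ 0.4003 -0.0995  0.2601] yaw 18.80 tilt 0.02 F [ 0.  -0.1  0.1] w 0.0002 q [-0.53  0.04  1.75 -0.    1.35  0.71]
{"x":13.6,"y":-36.4,"z":0.0,"ax":-0.0,"ay":0.0,"az":-71.2}
```

Request:
step_arm(commands=[{"x": 13.6, "y": -36.4, "z": 0, "ax": 0, "ay": 0, "az": -71.2, "fingers": 1}, {"x": 13.6, "y": -36.4, "z": 0, "ax": 0, "ay": 0, "az": -71.2, "fingers": 1}, {"x": 13.6, "y": -36.4, "z": 0, "ax": 0, "ay": 0, "az": -71.2, "fingers": 1}, {"x": 13.6, "y": -36.4, "z": 0, "ax": 0, "ay": 0, "az": -71.2, "fingers": 1}, {"x": 13.6, "y": -36.4, "z": 0, "ax": 0, "ay": 0, "az": -71.2, "fingers": 1}, {"x": 13.6, "y": -36.4, "z": 0, "ax": 0, "ay": 0, "az": -71.2, "fingers": 1}, {"x": 13.6, "y": -36.4, "z": 0, "ax": 0, "ay": 0, "az": -71.2, "fingers": 1}, {"x": 13.6, "y": -36.4, "z": 0, "ax": 0, "ay": 0, "az": -71.2, "fingers": 1}, {"x": 13.6, "y": -36.4, "z": 0, "ax": 0, "ay": 0, "az": -71.2, "fingers": 1}, {"x": 13.6, "y": -36.4, "z": 0, "ax": 0, "ay": 0, "az": -71.2, "fingers": 1}])

```text
clock: 2.2
eef_pos: [0.4133, 0.2868, 0.2597]
eef_rot: [-0.0, 0.708, 0.706, -0.001]
wrist_force: [0.1, -0.3, 0.1]
width: 0.0002
```

```bash
python3 -c "
from h import *
st(); A=np.array([.454,.374])
W=[(0.412,0.289,0.09,90)]
print('down');rel(W)
b=(np.array(W[0][:3]),yawq(90))
o=[]
for t in range(0,91,9):
    a=np.radians(t); u=np.array([np.sin(a),-np.cos(a)]); n=np.array([np.cos(a),np.sin(a)])
    o.append((*(A+.08*u-(.021 if t<85 else .017)*n),.09,90))
rel(o,b)"
```

```text
t 2.2 p [0.4133 0.2868 0.2597] yaw 89.80 tilt 0.08 F [ 0.1 -0.3  0.1] w 0.0002 q [ 0.37  0.25  1.51 -0.    1.39  0.38]
down
{"x":0.2,"y":-0.1,"z":17.0,"ax":-0.1,"ay":0.0,"az":-0.2}
{"x":0.5,"y":2.1,"z":0.0,"ax":0.0,"ay":0.0,"az":0.0}
{"x":0.3,"y":3.4,"z":0.0,"ax":0.0,"ay":0.0,"az":0.0}
{"x":0.2,"y":4.7,"z":0.0,"ax":0.0,"ay":0.0,"az":0.0}
{"x":0.4,"y":6.0,"z":0.0,"ax":0.0,"ay":0.0,"az":0.0}
{"x":0.8,"y":7.2,"z":0.0,"ax":0.0,"ay":0.0,"az":0.0}
{"x":1.4,"y":8.4,"z":0.0,"ax":0.0,"ay":0.0,"az":0.0}
{"x":2.1,"y":9.4,"z":0.0,"ax":0.0,"ay":0.0,"az":0.0}
{"x":3.0,"y":10.4,"z":0.0,"ax":0.0,"ay":0.0,"az":0.0}
{"x":4.0,"y":11.2,"z":0.0,"ax":0.0,"ay":0.0,"az":0.0}
{"x":5.2,"y":11.8,"z":0.0,"ax":0.0,"ay":0.0,"az":0.0}
{"x":6.8,"y":12.2,"z":0.0,"ax":0.0,"ay":0.0,"az":0.0}
```

Request:
step_arm(commands=[{"x": 0, "y": 0, "z": 17, "ax": 0, "ay": 0, "az": 0, "fingers": 1}, {"x": 0, "y": 0, "z": 17, "ax": 0, "ay": 0, "az": 0, "fingers": 1}, {"x": 0, "y": 0, "z": 17, "ax": 0, "ay": 0, "az": 0, "fingers": 1}, {"x": 0, "y": 0, "z": 17, "ax": 0, "ay": 0, "az": 0, "fingers": 1}, {"x": 0, "y": 0, "z": 17, "ax": 0, "ay": 0, "az": 0, "fingers": 1}, {"x": 0, "y": 0, "z": 17, "ax": 0, "ay": 0, "az": 0, "fingers": 1}])

```text
clock: 2.8
eef_pos: [0.4138, 0.2868, 0.0913]
eef_rot: [0.0, 0.709, 0.705, 0.0]
wrist_force: [0.6, 0.8, 0.1]
width: -0.0002
```

Request:
step_arm(commands=[{"x": 0.5, "y": 2.1, "z": 0, "ax": 0, "ay": 0, "az": 0, "fingers": 1}, {"x": 0.3, "y": 3.4, "z": 0, "ax": 0, "ay": 0, "az": 0, "fingers": 1}, {"x": 0.2, "y": 4.7, "z": 0, "ax": 0, "ay": 0, "az": 0, "fingers": 1}, {"x": 0.4, "y": 6.0, "z": 0, "ax": 0, "ay": 0, "az": 0, "fingers": 1}, {"x": 0.8, "y": 7.2, "z": 0, "ax": 0, "ay": 0, "az": 0, "fingers": 1}, {"x": 1.4, "y": 8.4, "z": 0, "ax": 0, "ay": 0, "az": 0, "fingers": 1}, {"x": 2.1, "y": 9.4, "z": 0, "ax": 0, "ay": 0, "az": 0, "fingers": 1}, {"x": 3.0, "y": 10.4, "z": 0, "ax": 0, "ay": 0, "az": 0, "fingers": 1}, {"x": 4.0, "y": 11.2, "z": 0, "ax": 0, "ay": 0, "az": 0, "fingers": 1}, {"x": 5.2, "y": 11.8, "z": 0, "ax": 0, "ay": 0, "az": 0, "fingers": 1}, {"x": 6.5, "y": 12.2, "z": 0, "ax": 0, "ay": 0, "az": 0, "fingers": 1}, {"x": 6.5, "y": 12.2, "z": 0, "ax": 0, "ay": 0, "az": 0, "fingers": 1}])

```text
clock: 4.0
eef_pos: [0.5331, 0.3425, 0.0908]
eef_rot: [0.003, 0.708, 0.706, -0.012]
wrist_force: [-24.3, -55.6, 19.5]
width: -0.0002
```

```bash
cat > lev.py <<'E'
from h import *
st()
for n in("side","top"):
    im=get_image(n);P=cloud(im); r=pts(P,im["pixels"],'red',(0.3,0.6,0.2,0.5),(0.1,0.14))
    v=np.linalg.svd(r[:,:2]-r[:,:2].mean(0),full_matrices=False)[2][0]
    print(n,r.mean(0),np.degrees(np.arctan2(v[1],v[0])),len(r))
E
python3 lev.py
```

```text
t 4.0 p [0.5331 0.3425 0.0908] yaw 89.77 tilt 1.45 F [-24.3 -55.6  19.5] w -0.0002 q [ 0.39  0.69  1.29 -0.02  1.18  0.4 ]
side [0.51281228 0.36736722 0.11985653] 171.06281666229935 406lev.py:5: RuntimeWarning: Mean of empty slice.
  v=np.linalg.svd(r[:,:2]-r[:,:2].mean(0),full_matrices=False)[2][0]
  ret = um.true_divide(
Traceback (most recent call last):
  File "lev.py", line 5, in <module>
    v=np.linalg.svd(r[:,:2]-r[:,:2].mean(0),full_matrices=False)[2][0]
      ~~~~~~~~~~~~~~~~~~~~~~~~~~~~~~~~~~~~~~~~~~~~~~~~~~~~~~~~~~~~~^^^
IndexError: index 0 is out of bounds for axis 0 with size 0
```

Request:
step_arm(commands=[{"x": -2, "y": 0, "z": 0, "ax": 0, "ay": 0, "az": 0, "fingers": 1}, {"x": -4, "y": 0, "z": 0, "ax": 0, "ay": 0, "az": 0, "fingers": 1}, {"x": -4, "y": 0, "z": -10, "ax": 0, "ay": 0, "az": 0, "fingers": 1}, {"x": -7, "y": -13, "z": -15, "ax": 0, "ay": 0, "az": 0, "fingers": 1}, {"x": -10, "y": -13, "z": -15, "ax": 0, "ay": 0, "az": 0, "fingers": 1}, {"x": -10, "y": -13, "z": -15, "ax": 0, "ay": 0, "az": 0, "fingers": 1}, {"x": -12, "y": -13, "z": -15, "ax": 0, "ay": 0, "az": 0, "fingers": 1}, {"x": -12, "y": -13, "z": -15, "ax": 0, "ay": 0, "az": 0, "fingers": -1}])

```text
clock: 4.9
eef_pos: [0.4042, 0.2308, 0.2442]
eef_rot: [0.002, 0.709, 0.705, 0.003]
wrist_force: [0.9, 0.3, -0.2]
width: 0.013
```

```bash
sed -i 's/^    v=/    if len(r)<9: continue\n    v=/' lev.py; sed -i 's/im=get_image(n);/im=get_image(n);save(im,n+"_lev.png");/' lev.py; python3 lev.py; python3 - <<'E'
import cv2
t=cv2.imread('pics/side_lev.png')[200:420,100:400]
cv2.imwrite('pics/c2.png',cv2.resize(t,None,fx=2,fy=2,interpolation=cv2.INTER_CUBIC))
E
```

```text
t 4.9 p [0.4042 0.2308 0.2442] yaw 89.70 tilt 0.40 F [ 0.9  0.3 -0.2] w 0.0130 q [ 0.27  0.17  1.65 -0.    1.32  0.27]
side [0.513198   0.36647771 0.11970956] 170.24229969496037 411
top [0.54236302 0.35786853 0.12153548] 168.4206208336304 74
```

View pics/c2.png

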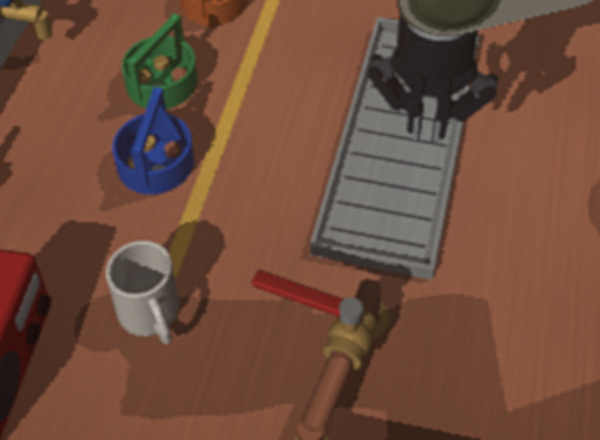

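The lever reads about 10° short of world +x, but it stopped against about 60 N. I'll check whether the pipe itself is skewed.

```bash
python3 - <<'E'
from h import *
for n in("side","top"):
    im=get_image(n);P=cloud(im);X,Y,Z=P[...,0],P[...,1],P[...,2]
    with np.errstate(invalid='ignore'): m=(X>.38)&(X<.5)&(Y>.385)&(Y<.54)&(Z>.04)&(Z<.085)
    r=P[m]; v=np.linalg.svd(r[:,:2]-r[:,:2].mean(0),full_matrices=False)[2][0]
    print(n,r.mean(0),len(r),np.degrees(np.arctan2(v[1],v[0])))
    for y in (.40,.42,.44,.46,.48,.5): 
        k=abs(r[:,1]-y)<.006; print(y,np.median(r[k],0) if k.any() else 0)
    with np.errstate(invalid='ignore'): m=(X>.38)&(X<.52)&(Y>.27)&(Y<.36)&(Z>.04)&(Z<.085)
    r=P[m];print('near end',r.mean(0),len(r))
    r=pts(P,im["pixels"],'red',(0.3,0.6,0.2,0.5),(0.1,0.14)); print('tip',r[r[:,0].argmax()],r[r[:,0].argmin()])
E
```

```text
side [0.46184261 0.43523048 0.07023654] 767 79.10667765511658
0.4 [0.45388372 0.3991338  0.07209445]
0.42 [0.45917708 0.42057011 0.0710097 ]
0.44 [0.46166527 0.43993907 0.0706962 ]
0.46 [0.46649173 0.45971989 0.07075709]
0.48 [0.4692531  0.4805806  0.06849077]
0.5 [0.47635569 0.49409808 0.06673817]
near end [0.44209934 0.3286865  0.06957884] 199
tip [0.56151285 0.35611479 0.11714297] [0.46450126 0.38100302 0.11714222]
top [0.4703462  0.47103219 0.06967471] 106 -104.3080888959168
0.4 0
0.42 0
0.44 0
0.46 [0.46862425 0.45930336 0.07130021]
0.48 [0.46945634 0.47902268 0.06897868]
0.5 0
near end [nan nan nan] 0
tip [0.56200997 0.35961127 0.11741577] [0.52327893 0.36842947 0.12452636]<stdin>:10: RuntimeWarning: Mean of empty slice.
  ret = um.true_divide(
```

The pipe runs at about 79–80°, so the valve is yawed roughly -10.5° and the lever is at its shut stop. Next is the hook.

```bash
python3 - <<'E'
from h import *
for n in("side","top"):
    im=get_image(n);P=cloud(im);X,Y,Z=P[...,0],P[...,1],P[...,2];rgb=im['pixels']
    def reg(x0,x1,y0,y1,z0,z1):
        with np.errstate(invalid='ignore'): return P[(X>x0)&(X<x1)&(Y>y0)&(Y<y1)&(Z>z0)&(Z<z1)]
    print(n)
    for x in np.arange(.40,.66,.01):
        r=reg(x-.005,x+.005,-.37,-.28,.045,.1)
        if len(r): print('%.3f'%x,np.round([r[:,1].min(),r[:,1].max(),(r[:,1].min()+r[:,1].max())/2,np.percentile(r[:,2],90)],4),len(r))
E
python3 -c "
from h import *
st(); rel([(0.45,0.0,0.25,0),(0.48,-.326,.2,2)],(np.array([.404,.233,.24]),yawq(90)))"
```

```text
side
0.550 [-0.3333 -0.3274 -0.3304  0.0612] 4
0.560 [-0.3325 -0.3236 -0.328   0.0684] 9
0.570 [-0.3378 -0.323  -0.3304  0.062 ] 10
0.580 [-0.3297 -0.3244 -0.3271  0.0644] 6
0.590 [-0.3322 -0.3207 -0.3264  0.0678] 9
0.600 [-0.3286 -0.3219 -0.3252  0.0635] 8
0.610 [-0.3274 -0.3193 -0.3234  0.0648] 7
0.620 [-0.3305 -0.3184 -0.3244  0.0639] 10
0.630 [-0.3305 -0.3227 -0.3266  0.0641] 8
0.640 [-0.3403 -0.3009 -0.3206  0.0664] 29
0.650 [-0.3462 -0.3047 -0.3254  0.0645] 10
top
0.410 [-0.3469 -0.3264 -0.3366  0.0728] 29
0.420 [-0.3475 -0.3257 -0.3366  0.0749] 26
0.430 [-0.3622 -0.3123 -0.3373  0.0738] 53
0.440 [-0.3622 -0.3119 -0.3371  0.0734] 47
0.450 [-0.347  -0.3236 -0.3353  0.0751] 28
0.460 [-0.3461 -0.3233 -0.3347  0.0751] 29
0.470 [-0.3462 -0.323  -0.3346  0.0744] 29
0.480 [-0.3467 -0.3223 -0.3345  0.0737] 30
0.490 [-0.3469 -0.322  -0.3344  0.0751] 29
0.500 [-0.3468 -0.3217 -0.3343  0.0763] 24
0.510 [-0.3427 -0.3216 -0.3321  0.0762] 26
0.520 [-0.3591 -0.3083 -0.3337  0.0751] 55
0.530 [-0.3558 -0.3082 -0.332   0.0743] 47
0.540 [-0.3427 -0.323  -0.3329  0.0723] 13
0.550 [-0.3343 -0.3275 -0.3309  0.0683] 10
0.560 [-0.3345 -0.3275 -0.331   0.0674] 8
0.570 [-0.3349 -0.3278 -0.3313  0.0673] 9
0.580 [-0.334  -0.3266 -0.3303  0.0687] 9
0.590 [-0.3319 -0.3273 -0.3296  0.0673] 7
0.600 [-0.3315 -0.3272 -0.3293  0.066 ] 6
0.610 [-0.3311 -0.3276 -0.3293  0.0657] 6
0.620 [-0.331  -0.3246 -0.3278  0.0693] 7
0.630 [-0.331  -0.3243 -0.3277  0.068 ] 10
0.640 [-0.3461 -0.308  -0.327   0.0673] 36
0.650 [-0.3459 -0.3088 -0.3273  0.0664] 13
t 5.2 p [0.4049 0.233  0.2398] yaw 89.82 tilt 0.05 F [ 0.4  0.2 -1. ] w 0.0581 q [0.27 0.18 1.65 0.   1.32 0.27]
{"x":-23.3,"y":4.6,"z":-1.0,"ax":0.0,"ay":-0.0,"az":90.0}
{"x":-55.9,"y":7.6,"z":4.0,"ax":0.0,"ay":-0.0,"az":88.0}
```

Request:
step_arm(commands=[{"x": -23, "y": 6, "z": -1, "ax": 0, "ay": 0, "az": 40, "fingers": -1}, {"x": -23, "y": 6, "z": -1, "ax": 0, "ay": 0, "az": 40, "fingers": -1}, {"x": -23, "y": 6, "z": -1, "ax": 0, "ay": 0, "az": 40, "fingers": -1}, {"x": -23, "y": 6, "z": -1, "ax": 0, "ay": 0, "az": 40, "fingers": -1}, {"x": -23, "y": 6, "z": -1, "ax": 0, "ay": 0, "az": 40, "fingers": -1}, {"x": -56.5, "y": 9, "z": 7, "ax": 0, "ay": 0, "az": 87.7, "fingers": -1}, {"x": -56.5, "y": 9, "z": 7, "ax": 0, "ay": 0, "az": 87.7, "fingers": -1}, {"x": -56.5, "y": 9, "z": 7, "ax": 0, "ay": 0, "az": 87.7, "fingers": -1}, {"x": -56.5, "y": 9, "z": 7, "ax": 0, "ay": 0, "az": 87.7, "fingers": -1}, {"x": -56.5, "y": 9, "z": 7, "ax": 0, "ay": 0, "az": 87.7, "fingers": -1}, {"x": -56.5, "y": 9, "z": 7, "ax": 0, "ay": 0, "az": 87.7, "fingers": -1}, {"x": -56.5, "y": 9, "z": 7, "ax": 0, "ay": 0, "az": 87.7, "fingers": -1}])

```text
clock: 6.4
eef_pos: [0.4927, -0.3347, 0.1687]
eef_rot: [-0.0, 1.0, 0.017, -0.0]
wrist_force: [0.5, 1.1, 0.2]
width: 0.0852
```

Request:
step_arm(commands=[{"x": 0, "y": 0, "z": 0, "ax": 0, "ay": 0, "az": 0, "fingers": -1}, {"x": 0, "y": 0, "z": 0, "ax": 0, "ay": 0, "az": 0, "fingers": -1}])

```text
clock: 6.6
eef_pos: [0.4927, -0.3328, 0.169]
eef_rot: [-0.001, 1.0, 0.018, -0.001]
wrist_force: [1.0, 0.8, -0.6]
width: 0.0854
```

```bash
python3 -c "
from h import *
st(); rel([(0.494,-.332,.0405,2.3)])"
```

```text
t 6.6 p [ 0.4927 -0.3328  0.169 ] yaw 2.06 tilt 0.13 F [ 1.   0.8 -0.6] w 0.0854 q [-0.79  0.52  1.36  0.    1.26  0.74]
{"x":0.2,"y":-0.0,"z":12.8,"ax":-0.1,"ay":0.1,"az":-0.2}
```

Request:
step_arm(commands=[{"x": 0, "y": 0, "z": 5, "ax": 0, "ay": 0, "az": 0, "fingers": -1}, {"x": 0, "y": 0, "z": 9, "ax": 0, "ay": 0, "az": 0, "fingers": -1}, {"x": 0, "y": 0, "z": 12.8, "ax": 0, "ay": 0, "az": 0, "fingers": -1}, {"x": 0, "y": 0, "z": 12.8, "ax": 0, "ay": 0, "az": 0, "fingers": -1}, {"x": 0, "y": 0, "z": 12.8, "ax": 0, "ay": 0, "az": 0, "fingers": 1}, {"x": 0, "y": 0, "z": 12.8, "ax": 0, "ay": 0, "az": 0, "fingers": 1}, {"x": 0, "y": 0, "z": 12.8, "ax": 0, "ay": 0, "az": 0, "fingers": 1}, {"x": 0, "y": 0, "z": 12.8, "ax": 0, "ay": 0, "az": 0, "fingers": 1}, {"x": 0, "y": 0, "z": 12.8, "ax": 0, "ay": 0, "az": 0, "fingers": 1}, {"x": 0, "y": 0, "z": 12.8, "ax": 0, "ay": 0, "az": 0, "fingers": 1}, {"x": 0, "y": 0, "z": 12.8, "ax": 0, "ay": 0, "az": 0, "fingers": 1}, {"x": 0, "y": 0, "z": 12.8, "ax": 0, "ay": 0, "az": 0, "fingers": 1}], newtons=90)

```text
clock: 7.8
eef_pos: [0.4932, -0.333, 0.0438]
eef_rot: [0.001, 1.0, 0.018, 0.001]
wrist_force: [-0.9, 0.8, 8.3]
width: 0.0226
```

```bash
python3 -c "
from h import *
st()"
```

```text
t 7.8 p [ 0.4932 -0.333   0.0438] yaw 2.11 tilt 0.13 F [-0.9  0.8  8.3] w 0.0226 q [-0.79  0.66  1.48  0.    1.    0.74]
```

Request:
step_arm(commands=[{"x": 0, "y": 0, "z": -2, "ax": 0, "ay": 0, "az": 0, "fingers": 1}, {"x": 0, "y": 0, "z": -4, "ax": 0, "ay": 0, "az": 0, "fingers": 1}, {"x": 0, "y": 0, "z": -7, "ax": 0, "ay": 0, "az": 0, "fingers": 1}, {"x": 0, "y": 0, "z": -10, "ax": 0, "ay": 0, "az": 0, "fingers": 1}, {"x": 0, "y": 0, "z": -12, "ax": 0, "ay": 0, "az": 0, "fingers": 1}, {"x": 0, "y": 0, "z": -12, "ax": 0, "ay": 0, "az": 0, "fingers": 1}, {"x": 0, "y": 0, "z": -12, "ax": 0, "ay": 0, "az": 0, "fingers": 1}])

```text
clock: 8.5
eef_pos: [0.4924, -0.3322, 0.1615]
eef_rot: [-0.0, 1.0, 0.018, -0.0]
wrist_force: [0.0, 0.8, -2.4]
width: 0.0226
```

```bash
python3 - <<'E'
from h import *
st(); s=state()
for n in("side","top"):
    im=get_image(n);save(im,n+"_hk.png");P=cloud(im);X,Y,Z=P[...,0],P[...,1],P[...,2]
    with np.errstate(invalid='ignore'): m=(X>.57)&(X<.70)&(Y>-.37)&(Y<-.28)&(Z>.10)&(Z<.25)
    r=P[m]
    for x in np.arange(.57,.68,.01):
        k=r[abs(r[:,0]-x)<.005]
        if len(k): print(n,'%.3f'%x,k.min(0)[1:],k.max(0)[1:],len(k))
    box=(0.6,0.9,-0.3,0.28)
    for c in('blue','green','orange'): print(c,tub(P,im['pixels'],c,box),fit_rim(P,im['pixels'],c,box))
E
```

```text
t 8.5 p [ 0.4924 -0.3322  0.1615] yaw 2.11 tilt 0.06 F [ 0.   0.8 -2.4] w 0.0226 q [-0.79  0.52  1.38  0.    1.24  0.74]
side 0.570 [-0.32810139  0.17543436] [-0.32364431  0.1824294 ] 6
side 0.580 [-0.3287073   0.17373329] [-0.32297832  0.18230759] 7
side 0.590 [-0.33285848  0.17584348] [-0.31576855  0.18336427] 10
side 0.600 [-0.33295668  0.17485181] [-0.32121106  0.18427547] 10
side 0.610 [-0.32922509  0.17751897] [-0.31978563  0.18320036] 7
side 0.620 [-0.33023075  0.17417693] [-0.32182038  0.18266863] 10
side 0.630 [-0.33266896  0.17328521] [-0.31611838  0.18356032] 11
side 0.640 [-0.34788953  0.13396555] [-0.30119204  0.18490901] 61
side 0.650 [-0.34291348  0.13700472] [-0.30755487  0.1826951 ] 13
blue [7.56662708e-01 1.55037911e-01 9.41220291e-02 3.85634580e+00
 1.04924921e-01 2.04000000e+02] [7.57407644e-01 1.55166154e-01 2.21000000e+02 1.57553315e-03]
green [ 7.95123081e-01  1.94522353e-02  9.37364291e-02 -1.82717161e+01
  1.05993515e-01  1.84000000e+02] [7.96029035e-01 1.98924793e-02 1.54000000e+02 1.60971943e-03]
orange [ 7.71928229e-01 -1.51481356e-01  9.45452396e-02 -4.64
[... 230 characters left out ...]
336] 10
top 0.630 [-0.33159256  0.17588129] [-0.32500234  0.18386619] 10
top 0.640 [-0.34797541  0.14044895] [-0.30708023  0.1860101 ] 63
top 0.650 [-0.3425764   0.14572274] [-0.30765061  0.18042069] 7
blue [7.58366221e-01 1.49977571e-01 9.60937687e-02 4.84306020e+00
 9.98895009e-02 1.33000000e+02] [7.58527871e-01 1.50478043e-01 7.50000000e+01 1.40599322e-03]
green [ 7.95864026e-01  1.48940210e-02  9.77086382e-02 -1.70017686e+01
  1.00519120e-01  1.36000000e+02] [7.96492236e-01 1.55511272e-02 7.60000000e+01 1.36180063e-03]
orange [ 7.73169278e-01 -1.55651765e-01  9.58730731e-02 -4.42722242e+00
  1.01371943e-01  1.46000000e+02] [ 7.73710467e-01 -1.54666450e-01  9.80000000e+01  1.37719732e-03]
```

View pics/side_hk.png

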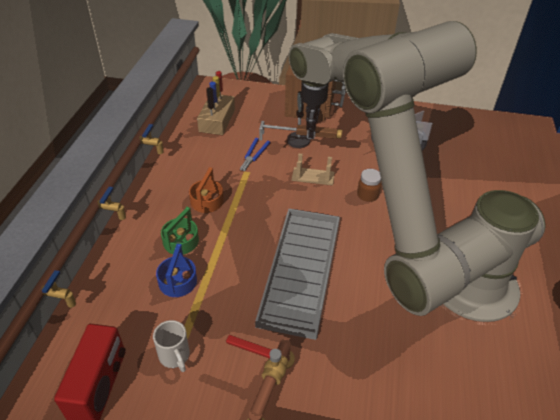

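The hook is held level with its cross-piece 150 mm ahead of the TCP and the tips about 23 mm below it. The lever is across the pipe, and the tubs haven't moved. Orange first.

```bash
python3 -c "
from h import *
st(); rel([(0.596,-.1535,.16,0),(0.596,-.1535,.05,0)]); rel([(0.411,-.1535,.05,0)],(np.array([.596,-.1535,.05]),yawq(0)))"
```

```text
t 8.6 p [ 0.4921 -0.332   0.1606] yaw 2.10 tilt 0.16 F [ 0.1 -0.3 -2.2] w 0.0225 q [-0.79  0.52  1.38  0.    1.24  0.74]
{"x":11.0,"y":-17.5,"z":0.1,"ax":-0.1,"ay":0.1,"az":2.1}
{"x":11.1,"y":-17.4,"z":11.1,"ax":-0.1,"ay":0.1,"az":2.1}
{"x":-18.5,"y":0.0,"z":0.0,"ax":0.0,"ay":0.0,"az":0.0}
```

Request:
step_arm(commands=[{"x": 3, "y": -5, "z": 0, "ax": 0, "ay": 0, "az": 2.1, "fingers": 1}, {"x": 6, "y": -10, "z": 0, "ax": 0, "ay": 0, "az": 2.1, "fingers": 1}, {"x": 9, "y": -14, "z": 0, "ax": 0, "ay": 0, "az": 2.1, "fingers": 1}, {"x": 11, "y": -17.4, "z": 0, "ax": 0, "ay": 0, "az": 2.1, "fingers": 1}, {"x": 11, "y": -17.4, "z": 0, "ax": 0, "ay": 0, "az": 2.1, "fingers": 1}, {"x": 11, "y": -17.4, "z": 0, "ax": 0, "ay": 0, "az": 2.1, "fingers": 1}, {"x": 11, "y": -17.4, "z": 0, "ax": 0, "ay": 0, "az": 2.1, "fingers": 1}])

```text
clock: 9.3
eef_pos: [0.5956, -0.1553, 0.1614]
eef_rot: [-0.0, 1.0, -0.0, -0.001]
wrist_force: [-0.5, -1.6, -2.8]
width: 0.0223
```

```bash
cat > hk.py <<'E'
from h import *
st(); s=state(); p=np.array(s['eef_pos']); Rt=rot(s['eef_rot']); x0=p+Rt.apply([.15,0,0])
for n in("side","top"):
    im=get_image(n);P=cloud(im); d=P-x0
    with np.errstate(invalid='ignore'): m=(abs(d[...,0])<.014)&(abs(d[...,1])<.035)&(d[...,2]>-.03)&(d[...,2]<.03)&(hsv(im['pixels'])[...,1]<70)
    r=P[m]; print(n,'cross mid',(r.min(0)+r.max(0))/2,'z',r[:,2].min(),r[:,2].max(),len(r)) if len(r) else 0
    box=(0.5,0.9,-0.3,0.28)
    for c in('blue','green','orange'): print(c,np.round(tub(P,im['pixels'],c,box),4) if tub(P,im['pixels'],c,box) is not None else None,fit_rim(P,im['pixels'],c,box))
E
python3 hk.py
```

```text
t 9.3 p [ 0.5956 -0.1553  0.1614] yaw -0.03 tilt 0.09 F [-0.5 -1.6 -2.8] w 0.0223 q [-0.45  0.57  1.3  -0.    1.27  1.13]
side cross mid [ 0.74076576 -0.15196625  0.16069737] z 0.13557361766578646 0.18582112378914228 93
blue [7.5670e-01 1.5490e-01 9.4100e-02 3.9441e+00 1.0660e-01 2.0600e+02] [7.57416997e-01 1.55032457e-01 2.19000000e+02 1.36445318e-03]
green [ 7.96000e-01  2.15000e-02  9.40000e-02 -1.80204e+01  1.04400e-01
  1.70000e+02] [7.95975777e-01 2.01706115e-02 1.47000000e+02 1.53890014e-03]
orange [ 7.7230e-01 -1.4790e-01  9.3500e-02 -4.3641e+00  1.0290e-01  1.3300e+02] [ 7.73358279e-01 -1.51409954e-01  1.96000000e+02  1.69679103e-03]
top cross mid [ 0.74540792 -0.16269853  0.1758008 ] z 0.16344283232007117 0.188158773475825 33
blue [7.5810e-01 1.5140e-01 9.6900e-02 5.8001e+00 9.7200e-02 1.3300e+02] [7.58381389e-01 1.50737659e-01 7.10000000e+01 1.39679140e-03]
green [ 7.96200e-01  1.54000e-02  9.66000e-02 -1.68614e+01  1.01000e-01
  1.35000e+02] [7.96715588e-01 1.53368678e-02 6.60000000e+01 1.33836198e-03]
orange [ 0.7728 -0.1556  0.0972 -4.9774  0.1013 50.    ] [ 7.72233667e-01 -1.54234663e-01  3.10000000e+01  1.06180420e-03]
```

Request:
step_arm(commands=[{"x": 0, "y": 0, "z": 3, "ax": 0, "ay": 0, "az": 0, "fingers": 1}, {"x": 0, "y": 0, "z": 6, "ax": 0, "ay": 0, "az": 0, "fingers": 1}, {"x": 0, "y": 0, "z": 9, "ax": 0, "ay": 0, "az": 0, "fingers": 1}, {"x": 0, "y": 0, "z": 11, "ax": 0, "ay": 0, "az": 0, "fingers": 1}, {"x": 0, "y": 0, "z": 11, "ax": 0, "ay": 0, "az": 0, "fingers": 1}, {"x": -0.5, "y": 0, "z": 11, "ax": 0, "ay": 0, "az": 0, "fingers": 1}, {"x": -1, "y": 0, "z": 11, "ax": 0, "ay": 0, "az": 0, "fingers": 1}, {"x": -1.5, "y": 0, "z": 11, "ax": 0, "ay": 0, "az": 0, "fingers": 1}, {"x": -2.2, "y": 0, "z": 11, "ax": 0, "ay": 0, "az": 0, "fingers": 1}, {"x": -3, "y": 0, "z": 11, "ax": 0, "ay": 0, "az": 0, "fingers": 1}, {"x": -4, "y": 0, "z": 11, "ax": 0, "ay": 0, "az": 0, "fingers": 1}])

```text
clock: 10.5
eef_pos: [0.5561, -0.1548, 0.053]
eef_rot: [0.0, 1.0, 0.0, 0.001]
wrist_force: [2.5, -0.2, -0.4]
width: 0.0223
```

```bash
python3 hk.py | grep -v -e blue -e green
```

```text
t 10.5 p [ 0.5561 -0.1548  0.053 ] yaw 0.00 tilt 0.13 F [ 2.5 -0.2 -0.4] w 0.0223 q [-0.47  0.62  1.53  0.    0.99  1.1 ]
side cross mid [ 0.70169065 -0.15419093  0.05485946] z 0.032254230086097735 0.07746469529219202 75
  1.85000e+02] [7.96012429e-01 1.98320762e-02 1.62000000e+02 1.61529084e-03]
orange [ 7.421e-01 -1.521e-01  9.420e-02 -8.695e+00  1.059e-01  1.500e+02] [ 7.42673994e-01 -1.53717309e-01  1.59000000e+02  1.67151744e-03]
top cross mid [ 0.70096086 -0.15608513  0.0639198 ] z 0.045355803618064794 0.082483802930027 48
orange [ 7.4110e-01 -1.5680e-01  9.7100e-02 -7.4403e+00  1.0230e-01  1.4700e+02] [ 7.40593344e-01 -1.56405648e-01  6.50000000e+01  1.12022067e-03]
```

Request:
step_arm(commands=[{"x": -1.2, "y": 0, "z": 0, "ax": 0, "ay": 0, "az": 0, "fingers": 1}, {"x": -2.5, "y": 0, "z": 0, "ax": 0, "ay": 0, "az": 0, "fingers": 1}, {"x": -4, "y": 0, "z": 0, "ax": 0, "ay": 0, "az": 0, "fingers": 1}, {"x": -5.5, "y": 0, "z": 0, "ax": 0, "ay": 0, "az": 0, "fingers": 1}, {"x": -7, "y": 0, "z": 0, "ax": 0, "ay": 0, "az": 0, "fingers": 1}, {"x": -8.5, "y": 0, "z": 0, "ax": 0, "ay": 0, "az": 0, "fingers": 1}, {"x": -10, "y": 0, "z": 0, "ax": 0, "ay": 0, "az": 0, "fingers": 1}, {"x": -11.5, "y": 0, "z": 0, "ax": 0, "ay": 0, "az": 0, "fingers": 1}, {"x": -12.8, "y": 0, "z": 0, "ax": 0, "ay": 0, "az": 0, "fingers": 1}, {"x": -13.8, "y": 0, "z": 0, "ax": 0, "ay": 0, "az": 0, "fingers": 1}, {"x": -14.5, "y": 0, "z": 0, "ax": 0, "ay": 0, "az": 0, "fingers": 1}, {"x": -14.5, "y": 0, "z": 0, "ax": 0, "ay": 0, "az": 0, "fingers": 1}])

```text
clock: 11.8
eef_pos: [0.4106, -0.1546, 0.0523]
eef_rot: [-0.0, 1.0, -0.0, -0.0]
wrist_force: [0.9, -0.4, -2.8]
width: 0.0227
```

```bash
python3 hk.py
```

```text
t 11.8 p [ 0.4106 -0.1546  0.0523] yaw -0.01 tilt 0.04 F [ 0.9 -0.4 -2.8] w 0.0227 q [-0.63  0.38  1.95 -0.    0.81  0.94]
side cross mid [ 0.55600737 -0.1532536   0.05212616] z 0.028521818254972242 0.07573049575360935 69
blue [7.5670e-01 1.5500e-01 9.3600e-02 3.9269e+00 1.0490e-01 2.0800e+02] [7.57655876e-01 1.55124149e-01 2.17000000e+02 1.45265524e-03]
green [ 7.95700e-01  1.97000e-02  9.35000e-02 -1.83488e+01  1.06000e-01
  1.73000e+02] [7.96248869e-01 1.95768269e-02 1.48000000e+02 1.65340951e-03]
orange [ 5.9640e-01 -1.5390e-01  9.3600e-02 -9.2446e+00  1.0480e-01  1.4900e+02] [ 5.96662441e-01 -1.53292358e-01  1.65000000e+02  1.59035189e-03]
top cross mid [ 0.55689477 -0.15488091  0.06275965] z 0.04686578736385849 0.07865351481888538 47
blue [7.5820e-01 1.5000e-01 9.7700e-02 5.1993e+00 9.9600e-02 1.3100e+02] [7.58254760e-01 1.51008911e-01 7.50000000e+01 1.21515514e-03]
green [ 7.96000e-01  1.54000e-02  9.78000e-02 -1.66392e+01  1.01700e-01
  1.35000e+02] [7.96076773e-01 1.59659818e-02 7.90000000e+01 1.45041971e-03]
orange [ 5.9680e-01 -1.5700e-01  9.7700e-02 -8.1726e+00  1.0310e-01  1.5200e+02] [ 5.96981159e-01 -1.56962878e-01  8.60000000e+01  1.21360870e-03]
```

Request:
step_arm(commands=[{"x": 0.8, "y": 0, "z": 0, "ax": 0, "ay": 0, "az": 0, "fingers": 1}, {"x": 0.8, "y": 0, "z": -4, "ax": 0, "ay": 0, "az": 0, "fingers": 1}, {"x": 0.8, "y": 0, "z": -8, "ax": 0, "ay": 0, "az": 0, "fingers": 1}, {"x": 0.8, "y": 0, "z": -11, "ax": 0, "ay": 0, "az": 0, "fingers": 1}, {"x": 4, "y": -2.6, "z": -11, "ax": 0, "ay": 0, "az": 0, "fingers": 1}, {"x": 8, "y": -6, "z": -11, "ax": 0, "ay": 0, "az": 0, "fingers": 1}, {"x": 12, "y": -10, "z": -11, "ax": 0, "ay": 0, "az": 0, "fingers": 1}, {"x": 16, "y": -13.5, "z": -11, "ax": 0, "ay": 0, "az": 0, "fingers": 1}, {"x": 19, "y": -16, "z": -11, "ax": 0, "ay": 0, "az": 0, "fingers": 1}, {"x": 20.8, "y": -17.3, "z": -11, "ax": 0, "ay": 0, "az": 0, "fingers": 1}, {"x": 20.8, "y": -17.3, "z": -11, "ax": 0, "ay": 0, "az": 0, "fingers": 1}, {"x": 20.8, "y": -17.3, "z": -11, "ax": 0, "ay": 0, "az": 0, "fingers": 1}])

```text
clock: 13.1
eef_pos: [0.6192, 0.0188, 0.1615]
eef_rot: [0.0, 1.0, 0.001, -0.001]
wrist_force: [-0.9, -0.1, -1.9]
width: 0.0225
```

```bash
python3 hk.py
```

```text
t 13.1 p [0.6192 0.0188 0.1615] yaw 0.06 tilt 0.08 F [-0.9 -0.1 -1.9] w 0.0225 q [-0.16  0.58  1.29 -0.    1.28  1.41]
side cross mid [0.76437076 0.02089535 0.15917661] z 0.1342269247610266 0.1841263028245269 112
blue [7.5660e-01 1.5450e-01 9.4100e-02 3.9317e+00 1.0640e-01 1.9800e+02] [7.57463969e-01 1.54880092e-01 2.17000000e+02 1.52574834e-03]
green [ 7.95500e-01  2.13000e-02  9.39000e-02 -1.91872e+01  1.03300e-01
  1.70000e+02] [7.96077160e-01 2.01387872e-02 1.65000000e+02 1.64028456e-03]
orange [ 5.9650e-01 -1.5170e-01  9.5100e-02 -9.2012e+00  1.0440e-01  1.2800e+02] [ 5.96671111e-01 -1.53658443e-01  9.80000000e+01  1.36615474e-03]
top cross mid [0.76558374 0.0171356  0.16483787] z 0.14058228855055255 0.18909345229611452 73
blue [7.5690e-01 1.6530e-01 9.7000e-02 7.1209e+00 6.9300e-02 9.0000e+01] [7.58061083e-01 1.49549936e-01 2.30000000e+01 1.24927407e-03]
green [ 7.95800e-01  1.52000e-02  9.82000e-02 -1.54863e+01  1.00300e-01
  6.70000e+01] [7.95108449e-01 1.58394649e-02 1.80000000e+01 8.28304552e-04]
orange [ 5.9700e-01 -1.5660e-01  9.7400e-02 -8.0673e+00  1.0240e-01  1.4900e+02] [ 5.97159066e-01 -1.57055271e-01  7.50000000e+01  1.25872364e-03]
```

Request:
step_arm(commands=[{"x": 0, "y": 0, "z": 3, "ax": 0, "ay": 0, "az": 0, "fingers": 1}, {"x": 0, "y": 0, "z": 6, "ax": 0, "ay": 0, "az": 0, "fingers": 1}, {"x": 0, "y": 0, "z": 9, "ax": 0, "ay": 0, "az": 0, "fingers": 1}, {"x": 0, "y": 0, "z": 11, "ax": 0, "ay": 0, "az": 0, "fingers": 1}, {"x": 0, "y": 0, "z": 11, "ax": 0, "ay": 0, "az": 0, "fingers": 1}, {"x": -0.5, "y": 0, "z": 11, "ax": 0, "ay": 0, "az": 0, "fingers": 1}, {"x": -1, "y": 0, "z": 11, "ax": 0, "ay": 0, "az": 0, "fingers": 1}, {"x": -1.7, "y": 0, "z": 11, "ax": 0, "ay": 0, "az": 0, "fingers": 1}, {"x": -2.5, "y": 0, "z": 11, "ax": 0, "ay": 0, "az": 0, "fingers": 1}, {"x": -3.7, "y": 0, "z": 11, "ax": 0, "ay": 0, "az": 0, "fingers": 1}, {"x": -5, "y": 0, "z": 11, "ax": 0, "ay": 0, "az": 0, "fingers": 1}, {"x": -6.5, "y": 0, "z": 11, "ax": 0, "ay": 0, "az": 0, "fingers": 1}])

```text
clock: 14.4
eef_pos: [0.5542, 0.0183, 0.0533]
eef_rot: [0.0, 1.0, 0.0, 0.002]
wrist_force: [3.8, -1.9, -0.7]
width: 0.0225
```

```bash
python3 hk.py
```

```text
t 14.4 p [0.5542 0.0183 0.0533] yaw 0.01 tilt 0.18 F [ 3.8 -1.9 -0.7] w 0.0225 q [-0.18  0.58  1.61  0.    0.95  1.39]
side cross mid [0.69930296 0.02095424 0.05338752] z 0.029749911628004666 0.07702513455157312 96
blue [7.5670e-01 1.5460e-01 9.4200e-02 4.0245e+00 1.1010e-01 2.0300e+02] [7.57674751e-01 1.55075983e-01 2.26000000e+02 1.52576075e-03]
green [ 7.40400e-01  2.16000e-02  9.34000e-02 -1.65765e+01  1.04200e-01
  1.87000e+02] [7.40980860e-01 2.12106965e-02 1.51000000e+02 1.58490583e-03]
orange None [ 5.95733674e-01 -1.51547077e-01  1.60000000e+01  1.11629701e-03]
top cross mid [0.6985923  0.01663028 0.0568192 ] z 0.033682298791390286 0.07995610636312644 61
blue [7.5820e-01 1.5110e-01 9.6400e-02 4.8453e+00 9.9500e-02 1.3400e+02] [7.58618077e-01 1.50780503e-01 6.20000000e+01 1.49152882e-03]
green [ 7.38100e-01  1.80000e-02  9.71000e-02 -1.61633e+01  1.03200e-01
  1.41000e+02] [7.38139684e-01 1.77306716e-02 6.70000000e+01 1.22774476e-03]
orange [ 5.9700e-01 -1.5700e-01  9.7100e-02 -7.9541e+00  1.0230e-01  1.4400e+02] [ 5.97316141e-01 -1.56963919e-01  9.60000000e+01  1.42548973e-03]
```

Request:
step_arm(commands=[{"x": -1.2, "y": 0, "z": 0, "ax": 0, "ay": 0, "az": 0, "fingers": 1}, {"x": -2.5, "y": 0, "z": 0, "ax": 0, "ay": 0, "az": 0, "fingers": 1}, {"x": -4, "y": 0, "z": 0, "ax": 0, "ay": 0, "az": 0, "fingers": 1}, {"x": -5.5, "y": 0, "z": 0, "ax": 0, "ay": 0, "az": 0, "fingers": 1}, {"x": -7, "y": 0, "z": 0, "ax": 0, "ay": 0, "az": 0, "fingers": 1}, {"x": -8.5, "y": 0, "z": 0, "ax": 0, "ay": 0, "az": 0, "fingers": 1}, {"x": -10, "y": 0, "z": 0, "ax": 0, "ay": 0, "az": 0, "fingers": 1}, {"x": -11.5, "y": 0, "z": 0, "ax": 0, "ay": 0, "az": 0, "fingers": 1}, {"x": -12.8, "y": 0, "z": 0, "ax": 0, "ay": 0, "az": 0, "fingers": 1}, {"x": -13.8, "y": 0, "z": 0, "ax": 0, "ay": 0, "az": 0, "fingers": 1}, {"x": -14.3, "y": 0, "z": 0, "ax": 0, "ay": 0, "az": 0, "fingers": 1}, {"x": -14.3, "y": 0, "z": 0, "ax": 0, "ay": 0, "az": 0, "fingers": 1}])

```text
clock: 15.7
eef_pos: [0.411, 0.0184, 0.0525]
eef_rot: [0.0, 1.0, 0.0, -0.0]
wrist_force: [0.6, 1.9, -0.9]
width: 0.0225
```

```bash
python3 hk.py
```

```text
t 15.7 p [0.411  0.0184 0.0525] yaw 0.01 tilt 0.01 F [ 0.6  1.9 -0.9] w 0.0225 q [-0.24  0.33  2.03 -0.    0.78  1.33]
side cross mid [0.55608011 0.0182068  0.05302117] z 0.030621527063599663 0.07542081306866377 91
blue [7.565e-01 1.562e-01 9.310e-02 3.604e+00 1.066e-01 2.010e+02] [7.57593834e-01 1.55113567e-01 2.08000000e+02 1.41804040e-03]
green [ 5.97400e-01  2.26000e-02  9.35000e-02 -1.72376e+01  1.05900e-01
  1.75000e+02] [5.97672043e-01 2.09571649e-02 1.55000000e+02 1.71208124e-03]
orange [ 5.9590e-01 -1.5470e-01  9.4800e-02 -9.1741e+00  1.0650e-01  1.4500e+02] [ 5.96896380e-01 -1.53570048e-01  1.88000000e+02  1.76700880e-03]
top cross mid [0.56021072 0.01653977 0.05074001] z 0.02429884325730769 0.07718117053517992 64
blue [7.5820e-01 1.5130e-01 9.7800e-02 5.2257e+00 9.7000e-02 1.2900e+02] [7.58820055e-01 1.50575224e-01 6.10000000e+01 1.50663234e-03]
green [ 5.97700e-01  1.69000e-02  9.80000e-02 -1.62933e+01  1.02300e-01
  1.44000e+02] [5.98340687e-01 1.73378273e-02 5.70000000e+01 1.32314805e-03]
orange [ 5.9690e-01 -1.5720e-01  9.7400e-02 -8.0034e+00  1.0250e-01  1.5200e+02] [ 5.97190773e-01 -1.56632194e-01  9.10000000e+01  1.21720337e-03]
```

Request:
step_arm(commands=[{"x": 0.8, "y": 0, "z": 0, "ax": 0, "ay": 0, "az": 0, "fingers": 1}, {"x": 0.8, "y": 0, "z": -4, "ax": 0, "ay": 0, "az": 0, "fingers": 1}, {"x": 0.8, "y": 0, "z": -8, "ax": 0, "ay": 0, "az": 0, "fingers": 1}, {"x": 0.8, "y": 0, "z": -11, "ax": 0, "ay": 0, "az": 0, "fingers": 1}, {"x": 4, "y": -3, "z": -11, "ax": 0, "ay": 0, "az": 0, "fingers": 1}, {"x": 8, "y": -6, "z": -11, "ax": 0, "ay": 0, "az": 0, "fingers": 1}, {"x": 12, "y": -9, "z": -11, "ax": 0, "ay": 0, "az": 0, "fingers": 1}, {"x": 15, "y": -12, "z": -11, "ax": 0, "ay": 0, "az": 0, "fingers": 1}, {"x": 17, "y": -13.5, "z": -11, "ax": 0, "ay": 0, "az": 0, "fingers": 1}, {"x": 17, "y": -13.5, "z": -11, "ax": 0, "ay": 0, "az": 0, "fingers": 1}, {"x": 17, "y": -13.5, "z": -11, "ax": 0, "ay": 0, "az": 0, "fingers": 1}])

```text
clock: 16.9
eef_pos: [0.5811, 0.1536, 0.1615]
eef_rot: [0.0, 1.0, 0.0, -0.001]
wrist_force: [0.3, -0.9, -1.7]
width: 0.0226
```

```bash
python3 hk.py
```

```text
t 16.9 p [0.5811 0.1536 0.1615] yaw 0.04 tilt 0.09 F [ 0.3 -0.9 -1.7] w 0.0226 q [ 0.06  0.54  1.35 -0.    1.25  1.63]
side cross mid [0.72611996 0.15588608 0.15948478] z 0.13567072934423563 0.18329883677095482 127
blue [7.5620e-01 1.6540e-01 9.4200e-02 4.4982e+00 8.7400e-02 1.5600e+02] [7.57609844e-01 1.54892721e-01 2.09000000e+02 1.49756832e-03]
green [ 5.89800e-01  1.00000e-03  9.39000e-02 -1.44779e+01  6.37000e-02
  8.20000e+01] [5.99480480e-01 2.09919569e-02 7.20000000e+01 1.47052950e-03]
orange None [ 5.97278325e-01 -1.53274834e-01  7.50000000e+01  1.86605242e-03]
top cross mid [0.7264445  0.15098139 0.16516173] z 0.1428682376011512 0.18745522327089148 77
blue [ 0.758   0.1513  0.0964  5.579   0.0968 67.    ] [7.56730442e-01 1.52541872e-01 3.20000000e+01 1.04850362e-03]
green [ 5.97800e-01  1.68000e-02  9.70000e-02 -1.61845e+01  1.01500e-01
  1.40000e+02] [5.98162331e-01 1.74868544e-02 6.60000000e+01 1.29309162e-03]
orange [ 5.9690e-01 -1.5730e-01  9.6100e-02 -7.9934e+00  1.0360e-01  1.5200e+02] [ 5.97138001e-01 -1.56817974e-01  1.00000000e+02  1.26394438e-03]
```

Request:
step_arm(commands=[{"x": 0, "y": 0, "z": 3, "ax": 0, "ay": 0, "az": 0, "fingers": 1}, {"x": 0, "y": 0, "z": 6, "ax": 0, "ay": 0, "az": 0, "fingers": 1}, {"x": 0, "y": 0, "z": 9, "ax": 0, "ay": 0, "az": 0, "fingers": 1}, {"x": 0, "y": 0, "z": 11, "ax": 0, "ay": 0, "az": 0, "fingers": 1}, {"x": 0, "y": 0, "z": 11, "ax": 0, "ay": 0, "az": 0, "fingers": 1}, {"x": -0.5, "y": 0, "z": 11, "ax": 0, "ay": 0, "az": 0, "fingers": 1}, {"x": -1, "y": 0, "z": 11, "ax": 0, "ay": 0, "az": 0, "fingers": 1}, {"x": -1.7, "y": 0, "z": 11, "ax": 0, "ay": 0, "az": 0, "fingers": 1}, {"x": -2.5, "y": 0, "z": 11, "ax": 0, "ay": 0, "az": 0, "fingers": 1}, {"x": -3.7, "y": 0, "z": 11, "ax": 0, "ay": 0, "az": 0, "fingers": 1}, {"x": -5, "y": 0, "z": 11, "ax": 0, "ay": 0, "az": 0, "fingers": 1}, {"x": -6.5, "y": 0, "z": 11, "ax": 0, "ay": 0, "az": 0, "fingers": 1}])

```text
clock: 18.2
eef_pos: [0.5161, 0.1534, 0.0532]
eef_rot: [-0.0, 1.0, 0.0, 0.002]
wrist_force: [2.4, -0.0, -0.0]
width: 0.0227
```

```bash
python3 hk.py
```

```text
t 18.2 p [0.5161 0.1534 0.0532] yaw 0.01 tilt 0.17 F [ 2.4 -0.  -0. ] w 0.0227 q [ 0.07  0.55  1.66 -0.    0.93  1.64]
side cross mid [0.66155885 0.15147419 0.05492301] z 0.031078336455415023 0.07876768948657209 112
blue [7.016e-01 1.561e-01 9.380e-02 5.054e+00 1.062e-01 1.920e+02] [7.02316248e-01 1.56174736e-01 1.97000000e+02 1.36984785e-03]
green [ 6.07500e-01  5.49000e-02  9.53000e-02 -1.66936e+01  3.37000e-02
  7.20000e+01] [5.97371629e-01 2.14829088e-02 1.07000000e+02 1.54657054e-03]
orange None [ 5.95856660e-01 -1.52398905e-01  1.80000000e+01  9.25712209e-04]
top cross mid [0.66584575 0.15651078 0.05098831] z 0.025512159782622446 0.07646446583483968 59
blue [6.9950e-01 1.5150e-01 9.6300e-02 6.4344e+00 9.8900e-02 1.3100e+02] [6.99758077e-01 1.52290737e-01 5.00000000e+01 1.34408741e-03]
green [ 5.98200e-01  1.81000e-02  9.65000e-02 -1.62623e+01  1.04000e-01
  1.46000e+02] [5.98276677e-01 1.73447709e-02 7.40000000e+01 1.13353788e-03]
orange [ 5.967e-01 -1.569e-01  9.740e-02 -8.075e+00  1.031e-01  1.500e+02] [ 5.96939027e-01 -1.56449508e-01  8.70000000e+01  1.36632514e-03]
```

Request:
step_arm(commands=[{"x": -1.2, "y": 0, "z": 0, "ax": 0, "ay": 0, "az": 0, "fingers": 1}, {"x": -2.5, "y": 0, "z": 0, "ax": 0, "ay": 0, "az": 0, "fingers": 1}, {"x": -4, "y": 0, "z": 0, "ax": 0, "ay": 0, "az": 0, "fingers": 1}, {"x": -5.5, "y": 0, "z": 0, "ax": 0, "ay": 0, "az": 0, "fingers": 1}, {"x": -7, "y": 0, "z": 0, "ax": 0, "ay": 0, "az": 0, "fingers": 1}, {"x": -8.5, "y": 0, "z": 0, "ax": 0, "ay": 0, "az": 0, "fingers": 1}, {"x": -9.6, "y": 0, "z": 0, "ax": 0, "ay": 0, "az": 0, "fingers": 1}, {"x": -10.2, "y": 0, "z": 0, "ax": 0, "ay": 0, "az": 0, "fingers": 1}, {"x": -10.2, "y": 0, "z": 0, "ax": 0, "ay": 0, "az": 0, "fingers": 1}, {"x": -9.4, "y": 0, "z": 0, "ax": 0, "ay": 0, "az": 0, "fingers": 1}, {"x": -9.4, "y": 0, "z": -4, "ax": 0, "ay": 0, "az": 0, "fingers": 1}, {"x": -9.4, "y": 0, "z": -9, "ax": 0, "ay": 0, "az": 0, "fingers": 1}])

```text
clock: 19.5
eef_pos: [0.4218, 0.1531, 0.1421]
eef_rot: [0.0, 1.0, -0.0, -0.003]
wrist_force: [2.0, -0.5, -1.6]
width: 0.0228
```

Request:
step_arm(commands=[{"x": 0, "y": 0, "z": -3, "ax": 0, "ay": 0, "az": 0, "fingers": 1}, {"x": 0, "y": 0, "z": -3, "ax": 0, "ay": 0, "az": 0, "fingers": 1}])

```text
clock: 19.7
eef_pos: [0.4247, 0.1535, 0.1761]
eef_rot: [-0.0, 1.0, 0.0, 0.004]
wrist_force: [-0.1, -0.6, -2.7]
width: 0.0228
```

```bash
python3 hk.py; python3 -c "
from h import *
rel([(0.46,-.15,.17,0),(0.494,-.332,.17,2.3)])"
```

```text
t 19.7 p [0.4247 0.1535 0.1761] yaw 0.01 tilt 0.44 F [-0.1 -0.6 -2.7] w 0.0228 q [0.09 0.2  1.79 0.   1.14 1.66]
side cross mid [0.56986439 0.15690818 0.17569665] z 0.15182377307865547 0.1995695169816808 133
blue [5.990e-01 1.549e-01 9.440e-02 6.116e+00 1.066e-01 1.880e+02] [5.99562106e-01 1.56035390e-01 2.28000000e+02 1.31121876e-03]
green [ 5.98100e-01  2.25000e-02  9.34000e-02 -1.85989e+01  1.05000e-01
  1.48000e+02] [5.97670414e-01 2.08866762e-02 1.65000000e+02 1.47002801e-03]
orange [ 5.9620e-01 -1.5390e-01  9.4500e-02 -9.0565e+00  1.0750e-01  1.4900e+02] [ 5.96922012e-01 -1.53344896e-01  1.84000000e+02  1.68738095e-03]
top cross mid [0.56968016 0.15142157 0.17518632] z 0.15069550514833852 0.1996771436763105 68
blue [ 0.6002  0.1518  0.0958  6.8061  0.1002 68.    ] [6.00274353e-01 1.53282452e-01 3.20000000e+01 1.16820192e-03]
green [ 5.97700e-01  1.67000e-02  9.71000e-02 -1.60993e+01  1.01400e-01
  1.40000e+02] [5.98448358e-01 1.79813564e-02 7.10000000e+01 1.22738945e-03]
orange [ 5.9690e-01 -1.5690e-01  9.7400e-02 -7.9069e+00  1.0300e-01  1.5300e+02] [ 5.97267836e-01 -1.56616881e-01  8.90000000e+01  1.30040201e-03]
{"x":3.8,"y":30.3,"z":0.2,"ax":-0.0,"ay":0.0,"az":-0.0}
{"x":7.2,"y":48.5,"z":0.2,"ax":-0.0,"ay":0.0,"az":-2.3}
```

Request:
step_arm(commands=[{"x": 1, "y": 5, "z": 0, "ax": 0, "ay": 0, "az": 0, "fingers": 1}, {"x": 2, "y": 10, "z": 0, "ax": 0, "ay": 0, "az": 0, "fingers": 1}, {"x": 2, "y": 15, "z": 0, "ax": 0, "ay": 0, "az": 0, "fingers": 1}, {"x": 3, "y": 20, "z": 0, "ax": 0, "ay": 0, "az": 0, "fingers": 1}, {"x": 4, "y": 25, "z": 0, "ax": 0, "ay": 0, "az": 0, "fingers": 1}, {"x": 5, "y": 30, "z": 0, "ax": 0, "ay": 0, "az": 0, "fingers": 1}, {"x": 5.5, "y": 35, "z": 0, "ax": 0, "ay": 0, "az": 0, "fingers": 1}, {"x": 6, "y": 40, "z": 0, "ax": 0, "ay": 0, "az": -1, "fingers": 1}, {"x": 6.8, "y": 44, "z": 0, "ax": 0, "ay": 0, "az": -2.1, "fingers": 1}, {"x": 6.8, "y": 48.7, "z": 0, "ax": 0, "ay": 0, "az": -2.1, "fingers": 1}, {"x": 6.8, "y": 48.7, "z": 0, "ax": 0, "ay": 0, "az": -2.1, "fingers": 1}, {"x": 6.8, "y": 48.7, "z": 0, "ax": 0, "ay": 0, "az": -2.1, "fingers": 1}])

```text
clock: 21.0
eef_pos: [0.4895, -0.3339, 0.1697]
eef_rot: [-0.002, 1.0, 0.018, -0.001]
wrist_force: [-0.2, 0.0, -1.6]
width: 0.0225
```

Request:
step_arm(commands=[{"x": 0, "y": 0, "z": 0, "ax": 0, "ay": 0, "az": 0, "fingers": 1}, {"x": 0, "y": 0, "z": 0, "ax": 0, "ay": 0, "az": 0, "fingers": 1}, {"x": 0, "y": 0, "z": 0, "ax": 0, "ay": 0, "az": 0, "fingers": 1}])

```text
clock: 21.3
eef_pos: [0.4904, -0.3327, 0.1723]
eef_rot: [-0.0, 1.0, 0.019, -0.0]
wrist_force: [-0.2, 0.0, -2.4]
width: 0.022
```

```bash
python3 hk.py | grep -v -e green -e blue; python3 -c "
from h import *
rel([(0.493,-.333,.09,2.1),(0.493,-.333,.044,2.1)])"
```

```text
t 21.3 p [ 0.4904 -0.3327  0.1723] yaw 2.18 tilt 0.01 F [-0.2  0.  -2.4] w 0.0220 q [-0.79  0.51  1.37  0.    1.26  0.74]
side cross mid [ 0.63601848 -0.32418657  0.16988205] z 0.14512904190547027 0.1946350577048921 79
orange [ 5.9630e-01 -1.5150e-01  9.4900e-02 -9.1602e+00  1.0760e-01  1.4800e+02] [ 5.96729541e-01 -1.53693354e-01  1.92000000e+02  1.76596321e-03]
top cross mid [ 0.63644454 -0.32781362  0.17638667] z 0.15258516714568415 0.20018816450170296 79
  1.45000e+02] [5.98310402e-01 1.76031796e-02 8.00000000e+01 1.35428997e-03]
orange [ 5.9690e-01 -1.5730e-01  9.7600e-02 -7.9495e+00  1.0270e-01  1.5000e+02] [ 5.97211129e-01 -1.56987480e-01  9.30000000e+01  1.31032039e-03]
{"x":0.3,"y":0.0,"z":8.2,"ax":0.0,"ay":-0.0,"az":0.1}
{"x":0.3,"y":0.0,"z":12.8,"ax":0.0,"ay":-0.0,"az":0.1}
```

Request:
step_arm(commands=[{"x": 0.3, "y": 0, "z": 4, "ax": 0, "ay": 0, "az": 0, "fingers": 1}, {"x": 0.3, "y": 0, "z": 7, "ax": 0, "ay": 0, "az": 0, "fingers": 1}, {"x": 0.3, "y": 0, "z": 9, "ax": 0, "ay": 0, "az": 0, "fingers": 1}, {"x": 0.3, "y": 0, "z": 10.5, "ax": 0, "ay": 0, "az": 0, "fingers": 1}, {"x": 0.3, "y": 0, "z": 11.5, "ax": 0, "ay": 0, "az": 0, "fingers": 1}, {"x": 0.3, "y": 0, "z": 12.2, "ax": 0, "ay": 0, "az": 0, "fingers": 1}, {"x": 0.3, "y": 0, "z": 12.7, "ax": 0, "ay": 0, "az": 0, "fingers": 1}, {"x": 0.3, "y": 0, "z": 12.7, "ax": 0, "ay": 0, "az": 0, "fingers": 1}])

```text
clock: 22.2
eef_pos: [0.4932, -0.3334, 0.0451]
eef_rot: [-0.0, 1.0, 0.018, -0.0]
wrist_force: [0.7, 0.6, -2.0]
width: 0.0221
```

```bash
python3 hk.py | grep -e ^t -e cross; python3 -c "
import cv2
t=cv2.imread('pics/side_hk.png')"; python3 - <<'E'
from h import *
im=get_image('side'); cv2.imwrite('pics/c3.png',cv2.resize(im['pixels'][90:220,210:390,::-1],None,fx=3,fy=3,interpolation=cv2.INTER_CUBIC))
E
```

```text
t 22.2 p [ 0.4932 -0.3334  0.0451] yaw 2.11 tilt 0.02 F [ 0.7  0.6 -2. ] w 0.0221 q [-0.79  0.66  1.48 -0.    1.    0.74]
side cross mid [ 0.63928529 -0.326776    0.04605668] z 0.022546861974935828 0.06956650217356941 64
top cross mid [ 0.63828998 -0.32879396  0.04979107] z 0.026823541558981923 0.07275860666226208 56
```

View pics/c3.png

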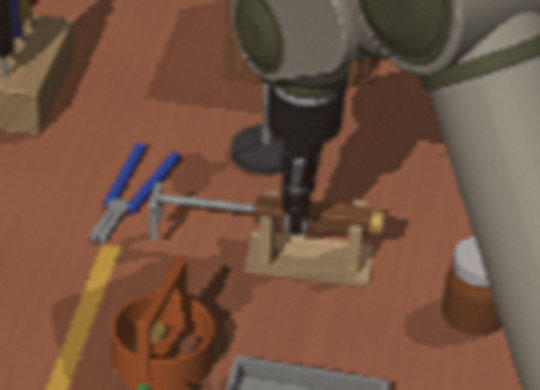

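The handle lies between the cheeks, about 1 mm above its seat. I'll lower it that last bit, release and lift away.

Request:
step_arm(commands=[{"x": 0, "y": 0, "z": 0.1, "ax": 0, "ay": 0, "az": 0, "fingers": 1}, {"x": 0, "y": 0, "z": 0.2, "ax": 0, "ay": 0, "az": 0, "fingers": 1}, {"x": 0, "y": 0, "z": 0.2, "ax": 0, "ay": 0, "az": 0, "fingers": -1}, {"x": 0, "y": 0, "z": 0.2, "ax": 0, "ay": 0, "az": 0, "fingers": -1}, {"x": 0, "y": 0, "z": 0.2, "ax": 0, "ay": 0, "az": 0, "fingers": -1}, {"x": 0, "y": 0, "z": 0.2, "ax": 0, "ay": 0, "az": 0, "fingers": -1}, {"x": 0, "y": 0, "z": 0.2, "ax": 0, "ay": 0, "az": 0, "fingers": -1}, {"x": 0, "y": 0, "z": -4, "ax": 0, "ay": 0, "az": 0, "fingers": -1}, {"x": 0, "y": 0, "z": -8, "ax": 0, "ay": 0, "az": 0, "fingers": -1}, {"x": 0, "y": 0, "z": -13, "ax": 0, "ay": 0, "az": 0, "fingers": -1}, {"x": 0, "y": 0, "z": -15, "ax": 0, "ay": 0, "az": 0, "fingers": -1}, {"x": 0, "y": 0, "z": -15, "ax": 0, "ay": 0, "az": 0, "fingers": -1}])

```text
clock: 23.55
eef_pos: [0.4941, -0.3343, 0.1988]
eef_rot: [0.002, 1.0, 0.018, 0.002]
wrist_force: [-1.1, 0.1, -0.1]
width: 0.0852
```

```bash
cat > rest.py <<'E'
from h import *
st()
for n in("side","top"):
    im=get_image(n);P=cloud(im);X,Y,Z=P[...,0],P[...,1],P[...,2]
    for nm,(a,b) in {'rod':(.56,.62),'cross':(.63,.66)}.items():
        with np.errstate(invalid='ignore'): r=P[(X>a)&(X<b)&(abs(Y+.327)<.04)&(Z>.03)&(Z<.09)]
        if len(r): print(n,nm,(r.min(0)+r.max(0))/2,np.percentile(r[:,2],90),len(r))
    box=(0.5,0.9,-0.3,0.28)
    for c in('blue','green','orange'): print(c,np.round(tub(P,im['pixels'],c,box),4),np.round(fit_rim(P,im['pixels'],c,box),4))
E
python3 rest.py; python3 -c "
from h import *
np.set_printoptions(precision=4,suppress=True)
rel([(0.597,-.155,.20,98.5),(0.597,-.155,.066,98.5)])"
```

```text
t 23.6 p [ 0.4941 -0.3343  0.1988] yaw 2.11 tilt 0.37 F [-1.1  0.1 -0.1] w 0.0852 q [-0.79  0.49  1.32 -0.    1.32  0.74]
side rod [ 0.58910171 -0.32970756  0.0623469 ] 0.06574317949417814 50
side cross [ 0.64013884 -0.32360131  0.04947837] 0.06413332507461553 59
blue [5.9900e-01 1.5490e-01 9.4100e-02 5.8808e+00 1.0850e-01 1.9300e+02] [5.996e-01 1.560e-01 2.330e+02 1.400e-03]
green [ 5.97600e-01  2.29000e-02  9.40000e-02 -1.72353e+01  1.02100e-01
  1.74000e+02] [5.979e-01 2.090e-02 1.930e+02 1.500e-03]
orange [ 5.961e-01 -1.531e-01  9.500e-02 -9.400e+00  1.042e-01  1.470e+02] [ 5.970e-01 -1.533e-01  1.940e+02  1.800e-03]
top rod [ 0.59089834 -0.33153982  0.06183919] 0.0661409120185382 12
top cross [ 0.64061469 -0.32901775  0.05426031] 0.06956945331052385 52
blue [6.0010e-01 1.5150e-01 9.6400e-02 6.2163e+00 1.0060e-01 1.2900e+02] [6.012e-01 1.521e-01 6.100e+01 1.300e-03]
green [ 5.98000e-01  1.75000e-02  9.83000e-02 -1.62712e+01  1.02200e-01
  1.41000e+02] [5.983e-01 1.770e-02 6.700e+01 1.300e-03]
orange [ 5.9710e-01 -1.5690e-01  9.6600e-02 -8.1123e+00  1.0190e-01  1.4900e+02] [ 5.972e-01 -1.567e-01  9.400e+01  1.300e-03]
{"x":11.0,"y":-17.4,"z":-0.5,"ax":-0.1,"ay":-0.0,"az":-96.4}
{"x":11.1,"y":-17.4,"z":12.9,"ax":-0.1,"ay":-0.0,"az":-96.4}
```

```bash
python3 -c "
from h import *
rel([(0.597,-.155,.20,81.5)])
b=(np.array([.597,-.155,.2]),yawq(81.5))
print('down');rel([(0.597,-.155,.065,81.5)],b)
b=(np.array([.597,-.155,.065]),yawq(81.5))
print('lift');rel([(.597,-.155,.13,81.5),(.4525,-.078,.13,90),(.4525,-.078,.073,90)],b)"
```

```text
{"x":11.0,"y":-17.4,"z":-0.5,"ax":-0.1,"ay":0.0,"az":-79.4}
down
{"x":0.0,"y":-0.0,"z":13.5,"ax":0.0,"ay":0.0,"az":0.0}
lift
{"x":-0.0,"y":0.0,"z":-6.5,"ax":0.0,"ay":0.0,"az":0.0}
{"x":5.5,"y":-15.4,"z":-6.5,"ax":0.0,"ay":0.0,"az":-8.5}
{"x":5.5,"y":-15.4,"z":-0.8,"ax":0.0,"ay":0.0,"az":-8.5}
```

Request:
step_arm(commands=[{"x": 11, "y": -17.4, "z": -0.5, "ax": 0, "ay": 0, "az": -79.4, "fingers": -1}, {"x": 11, "y": -17.4, "z": -0.5, "ax": 0, "ay": 0, "az": -79.4, "fingers": -1}, {"x": 11, "y": -17.4, "z": -0.5, "ax": 0, "ay": 0, "az": -79.4, "fingers": -1}, {"x": 11, "y": -17.4, "z": -0.5, "ax": 0, "ay": 0, "az": -79.4, "fingers": -1}, {"x": 11, "y": -17.4, "z": -0.5, "ax": 0, "ay": 0, "az": -79.4, "fingers": -1}, {"x": 11, "y": -17.4, "z": -0.5, "ax": 0, "ay": 0, "az": -79.4, "fingers": -1}, {"x": 11, "y": -17.4, "z": -0.5, "ax": 0, "ay": 0, "az": -79.4, "fingers": -1}, {"x": 11, "y": -17.4, "z": -0.5, "ax": 0, "ay": 0, "az": -79.4, "fingers": -1}, {"x": 11, "y": -17.4, "z": -0.5, "ax": 0, "ay": 0, "az": -79.4, "fingers": -1}, {"x": 11, "y": -17.4, "z": -0.5, "ax": 0, "ay": 0, "az": -79.4, "fingers": -1}, {"x": 11, "y": -17.4, "z": -0.5, "ax": 0, "ay": 0, "az": -79.4, "fingers": -1}, {"x": 11, "y": -17.4, "z": -0.5, "ax": 0, "ay": 0, "az": -79.4, "fingers": -1}], newtons=60)

```text
clock: 24.85
eef_pos: [0.5964, -0.1554, 0.199]
eef_rot: [-0.001, 0.758, 0.652, -0.0]
wrist_force: [0.0, 0.1, -0.4]
width: 0.0851
```

```bash
python3 -c "
from h import *
st();rel([(0.597,-.155,.066,81.5)])"; python3 rest.py | grep orange
```

```text
t 24.9 p [ 0.5964 -0.1554  0.199 ] yaw 81.43 tilt 0.13 F [ 0.   0.1 -0.4] w 0.0851 q [-0.44  0.54  1.25  0.    1.36 -0.3 ]
{"x":0.0,"y":0.1,"z":13.3,"ax":-0.1,"ay":-0.0,"az":-0.1}
orange [ 5.9620e-01 -1.5350e-01  9.4300e-02 -9.0448e+00  1.1030e-01  1.4800e+02] [ 5.971e-01 -1.537e-01  1.870e+02  1.800e-03]Traceback (most recent call last):
  File "rest.py", line 9, in <module>
    for c in('blue','green','orange'): print(c,np.round(tub(P,im['pixels'],c,box),4),np.round(fit_rim(P,im['pixels'],c,box),4))
                                               ~~~~~~~~^^^^^^^^^^^^^^^^^^^^^^^^^^^^^
    return _wrapfunc(a, 'round', decimals=decimals, out=out)
    return _wrapit(obj, method, *args, **kwds)
    result = getattr(arr, method)(*args, **kwds)
TypeError: unsupported operand type(s) for *: 'NoneType' and 'float'
```

Request:
step_arm(commands=[{"x": 0, "y": 0, "z": 5, "ax": 0, "ay": 0, "az": 0, "fingers": -1}, {"x": 0, "y": 0, "z": 9, "ax": 0, "ay": 0, "az": 0, "fingers": -1}, {"x": 0, "y": 0, "z": 12, "ax": 0, "ay": 0, "az": 0, "fingers": -1}, {"x": 0, "y": 0, "z": 13.3, "ax": 0, "ay": 0, "az": 0, "fingers": -1}, {"x": 0, "y": 0, "z": 13.3, "ax": 0, "ay": 0, "az": 0, "fingers": 1}, {"x": 0, "y": 0, "z": 13.3, "ax": 0, "ay": 0, "az": 0, "fingers": 1}, {"x": 0, "y": 0, "z": 13.3, "ax": 0, "ay": 0, "az": 0, "fingers": 1}, {"x": 0, "y": 0, "z": 13.3, "ax": 0, "ay": 0, "az": 0, "fingers": 1}, {"x": 0, "y": 0, "z": 13.3, "ax": 0, "ay": 0, "az": 0, "fingers": 1}, {"x": 0, "y": 0, "z": 13.3, "ax": 0, "ay": 0, "az": 0, "fingers": 1}, {"x": 0, "y": 0, "z": 13.3, "ax": 0, "ay": 0, "az": 0, "fingers": 1}, {"x": 0, "y": 0, "z": 13.3, "ax": 0, "ay": 0, "az": 0, "fingers": 1}])

```text
clock: 26.15
eef_pos: [0.597, -0.1556, 0.0681]
eef_rot: [0.0, 0.758, 0.653, 0.0]
wrist_force: [-3.2, 2.0, 5.7]
width: 0.0108
```

Request:
step_arm(commands=[{"x": 0, "y": 0, "z": -2, "ax": 0, "ay": 0, "az": 0, "fingers": 1}, {"x": 0, "y": 0, "z": -4, "ax": 0, "ay": 0, "az": 0, "fingers": 1}, {"x": 0, "y": 0, "z": -6.5, "ax": 0, "ay": 0, "az": 0, "fingers": 1}, {"x": 0, "y": 0, "z": -6.5, "ax": 0, "ay": 0, "az": 0, "fingers": 1}])

```text
clock: 26.55
eef_pos: [0.5979, -0.1561, 0.1349]
eef_rot: [0.002, 0.757, 0.653, 0.001]
wrist_force: [0.7, 0.5, -3.8]
width: 0.0109
```

```bash
cat > tb.py <<'E'
from h import *
np.set_printoptions(precision=4,suppress=True)
st(); s=state()
for n in("side","top"):
    im=get_image(n);P=cloud(im)
    for c in sys.argv[1:]:
        b=pts(P,im['pixels'],c,(.36,.9,-.3,.3),(0.005,.3)); 
        if len(b): print(n,c,'min',b.min(0),'max',b.max(0),len(b), tub(P,im['pixels'],c,(.36,.9,-.3,.3)), fit_rim(P,im['pixels'],c,(.36,.9,-.3,.3)))
E
python3 tb.py orange
```

```text
t 26.6 p [ 0.5979 -0.1561  0.1349] yaw 81.51 tilt 0.30 F [ 0.7  0.5 -3.8] w 0.0109 q [-0.44  0.6   1.33  0.    1.21 -0.3 ]
side orange min [ 0.5489 -0.2061  0.0648] max [ 0.6469 -0.0999  0.1634] 862 [  0.5974  -0.1541   0.098    6.488    0.1043 501.    ] None
```

Request:
step_arm(commands=[{"x": 1, "y": -3, "z": 0, "ax": 0, "ay": 0, "az": -2, "fingers": 1}, {"x": 2, "y": -6, "z": 0, "ax": 0, "ay": 0, "az": -4, "fingers": 1}, {"x": 3, "y": -9, "z": 0, "ax": 0, "ay": 0, "az": -6, "fingers": 1}, {"x": 4.5, "y": -12.5, "z": 0, "ax": 0, "ay": 0, "az": -8.5, "fingers": 1}, {"x": 5.5, "y": -15.4, "z": 0, "ax": 0, "ay": 0, "az": -8.5, "fingers": 1}, {"x": 5.5, "y": -15.4, "z": 0, "ax": 0, "ay": 0, "az": -8.5, "fingers": 1}, {"x": 5.5, "y": -15.4, "z": 0, "ax": 0, "ay": 0, "az": -8.5, "fingers": 1}])

```text
clock: 27.35
eef_pos: [0.4521, -0.0782, 0.1314]
eef_rot: [-0.001, 0.707, 0.707, -0.0]
wrist_force: [0.4, -0.0, -3.3]
width: 0.0107
```

```bash
python3 tb.py orange green; python3 -c "
from h import *
rel([(.4525,-.078,.073,90)])"
```

```text
t 27.4 p [ 0.4521 -0.0782  0.1314] yaw 90.01 tilt 0.08 F [ 0.4 -0.  -3.3] w 0.0107 q [-0.43  0.28  1.82 -0.    1.04 -0.43]
side orange min [ 0.4027 -0.1274  0.0647] max [ 0.5006 -0.0223  0.171 ] 896 [  0.4516  -0.0751   0.0988   5.6588   0.1024 506.    ] None
side green min [ 0.5487 -0.03    0.005 ] max [0.6446 0.0746 0.0972] 800 [  0.5973   0.0226   0.094  -17.4336   0.1053 164.    ] [  0.5977   0.0213 169.       0.0013]
top green min [ 0.5494 -0.0292  0.005 ] max [0.6455 0.0655 0.1033] 395 [  0.5983   0.0185   0.0976 -15.5408   0.0955 128.    ] [ 0.599   0.0178 31.      0.0011]
{"x":0.1,"y":-0.0,"z":5.9,"ax":-0.0,"ay":-0.0,"az":-0.0}
```

Request:
step_arm(commands=[{"x": 0, "y": 0, "z": 2, "ax": 0, "ay": 0, "az": 0, "fingers": 1}, {"x": 0, "y": 0, "z": 4, "ax": 0, "ay": 0, "az": 0, "fingers": 1}, {"x": 0, "y": 0, "z": 5, "ax": 0, "ay": 0, "az": 0, "fingers": 1}, {"x": 0, "y": 0, "z": 5.6, "ax": 0, "ay": 0, "az": 0, "fingers": 1}, {"x": 0, "y": 0, "z": 6, "ax": 0, "ay": 0, "az": 0, "fingers": 1}, {"x": 0, "y": 0, "z": 6, "ax": 0, "ay": 0, "az": 0, "fingers": 1}])

```text
clock: 28.05
eef_pos: [0.453, -0.0787, 0.0732]
eef_rot: [0.0, 0.707, 0.707, 0.0]
wrist_force: [-3.4, 0.9, 3.3]
width: 0.0106
```

Request:
step_arm(commands=[{"x": 0, "y": 0, "z": 0, "ax": 0, "ay": 0, "az": 0, "fingers": -1}, {"x": 0, "y": 0, "z": 0, "ax": 0, "ay": 0, "az": 0, "fingers": -1}, {"x": 0, "y": 0, "z": 0, "ax": 0, "ay": 0, "az": 0, "fingers": -1}, {"x": 0, "y": 0, "z": 0, "ax": 0, "ay": 0, "az": 0, "fingers": -1}, {"x": 0, "y": 0, "z": 0, "ax": 0, "ay": 0, "az": 0, "fingers": -1}, {"x": 0, "y": 0, "z": 0, "ax": 0, "ay": 0, "az": 0, "fingers": -1}, {"x": 0, "y": 0, "z": -4, "ax": 0, "ay": 0, "az": 0, "fingers": -1}, {"x": 0, "y": 0, "z": -8, "ax": 0, "ay": 0, "az": 0, "fingers": -1}, {"x": 0, "y": 0, "z": -12.5, "ax": 0, "ay": 0, "az": 0, "fingers": -1}, {"x": 0, "y": 0, "z": -12.5, "ax": 0, "ay": 0, "az": 0, "fingers": -1}])

```text
clock: 29.05
eef_pos: [0.4547, -0.0793, 0.2025]
eef_rot: [0.005, 0.707, 0.707, 0.002]
wrist_force: [0.1, -1.0, 0.4]
width: 0.0853
```

```bash
python3 tb.py orange green; python3 -c "
from h import *
rel([(.598,.0195,.2,73)])
b=(np.array([.598,.0195,.066]),yawq(73))
rel([(.4525,.047,.13,90)],b)"
```

```text
t 29.1 p [ 0.4547 -0.0793  0.2025] yaw 90.02 tilt 0.59 F [ 0.1 -1.   0.4] w 0.0853 q [-0.43  0.19  1.73 -0.    1.21 -0.43]
side orange min [ 0.405  -0.1324  0.0079] max [ 0.4997 -0.022   0.1022] 902 [  0.4528  -0.0772   0.0988   0.1396   0.1104 146.    ] [  0.4531  -0.077  182.       0.0016]
side green min [ 0.5487 -0.0307  0.005 ] max [0.6443 0.0728 0.0962] 801 [  0.597    0.0212   0.0944 -17.3598   0.1051 165.    ] [  0.598    0.0208 166.       0.0015]
top orange min [ 0.4573 -0.0583  0.0967] max [ 0.458  -0.0554  0.1006] 2 None None
top green min [ 0.5493 -0.0218  0.0051] max [0.6454 0.066  0.1019] 343 [  0.6015   0.0285   0.0976 -15.6109   0.0774 102.    ] [ 0.5978  0.0165 32.      0.0014]
{"x":9.8,"y":14.5,"z":-0.2,"ax":0.1,"ay":0.0,"az":17.0}
{"x":-1.6,"y":-14.7,"z":-6.4,"ax":-0.0,"ay":0.0,"az":-17.0}
```

Request:
step_arm(commands=[{"x": 9.8, "y": 14.5, "z": 0, "ax": 0, "ay": 0, "az": 17, "fingers": -1}, {"x": 9.8, "y": 14.5, "z": 0, "ax": 0, "ay": 0, "az": 17, "fingers": -1}, {"x": 9.8, "y": 14.5, "z": 0, "ax": 0, "ay": 0, "az": 17, "fingers": -1}, {"x": 9.8, "y": 14.5, "z": 0, "ax": 0, "ay": 0, "az": 17, "fingers": -1}, {"x": 9.8, "y": 14.5, "z": 0, "ax": 0, "ay": 0, "az": 17, "fingers": -1}, {"x": 9.8, "y": 14.5, "z": 0, "ax": 0, "ay": 0, "az": 17, "fingers": -1}, {"x": 9.8, "y": 14.5, "z": 0, "ax": 0, "ay": 0, "az": 17, "fingers": -1}])

```text
clock: 29.85
eef_pos: [0.5967, 0.019, 0.1965]
eef_rot: [-0.001, 0.804, 0.595, -0.001]
wrist_force: [0.4, -0.3, 0.6]
width: 0.0854
```

```bash
python3 tb.py orange green blue; python3 -c "
from h import *
rel([(.598,.0195,.066,73)])"
```

```text
t 29.9 p [0.5967 0.019  0.1965] yaw 72.97 tilt 0.10 F [ 0.4 -0.3  0.6] w 0.0854 q [-0.16  0.5   1.32 -0.    1.33  0.13]
side orange min [ 0.4053 -0.1336  0.0064] max [ 0.4998 -0.0228  0.1013] 910 [  0.4528  -0.0782   0.0993   0.2669   0.1108 147.    ] [  0.4533  -0.0766 189.       0.0015]
side green min [ 0.5489 -0.0311  0.0052] max [0.6448 0.0725 0.0969] 862 [  0.5974   0.0222   0.0941 -17.041    0.1039 178.    ] [  0.5979   0.021  178.       0.0014]
side blue min [0.5501 0.1008 0.005 ] max [0.6476 0.2094 0.0961] 1066 [  0.599    0.1553   0.0936   6.1665   0.1097 195.    ] [  0.5995   0.1557 225.       0.0013]
top orange min [ 0.4044 -0.1279  0.0054] max [ 0.5007 -0.0318  0.1048] 462 [  0.4529  -0.0799   0.0994  -0.4304   0.0961 110.    ] [ 0.4533 -0.0801 19.      0.0012]
top green min [ 0.5564 -0.031   0.0054] max [ 0.6284 -0.0059  0.0992] 105 [  0.5862  -0.0236   0.0971 -25.5454   0.019   28.    ] [ 0.5985  0.0183 21.      0.0012]
top blue min [0.5539 0.1628 0.0056] max [0.6274 0.2016 0.1022] 94 [ 0.597   0.1822  0.0954  7.4336  0.0392 47.    ] [ 0.6001  0.1504 13.      0.0011]
{"x":0.1,"y":0.1,"z":13.1,"ax":-0.0,"ay":0.0,"az":-0.1}
```

Request:
step_arm(commands=[{"x": 0, "y": 0.1, "z": 5, "ax": 0, "ay": 0, "az": 0, "fingers": -1}, {"x": 0, "y": 0.1, "z": 9, "ax": 0, "ay": 0, "az": 0, "fingers": -1}, {"x": 0, "y": 0.1, "z": 12, "ax": 0, "ay": 0, "az": 0, "fingers": -1}, {"x": 0, "y": 0.1, "z": 13.1, "ax": 0, "ay": 0, "az": 0, "fingers": -1}, {"x": 0, "y": 0.1, "z": 13.1, "ax": 0, "ay": 0, "az": 0, "fingers": 1}, {"x": 0, "y": 0.1, "z": 13.1, "ax": 0, "ay": 0, "az": 0, "fingers": 1}, {"x": 0, "y": 0.1, "z": 13.1, "ax": 0, "ay": 0, "az": 0, "fingers": 1}, {"x": 0, "y": 0.1, "z": 13.1, "ax": 0, "ay": 0, "az": 0, "fingers": 1}, {"x": 0, "y": 0.1, "z": 13.1, "ax": 0, "ay": 0, "az": 0, "fingers": 1}, {"x": 0, "y": 0.1, "z": 13.1, "ax": 0, "ay": 0, "az": 0, "fingers": 1}, {"x": 0, "y": 0.1, "z": 13.1, "ax": 0, "ay": 0, "az": 0, "fingers": 1}, {"x": 0, "y": 0.1, "z": 13.1, "ax": 0, "ay": 0, "az": 0, "fingers": 1}])

```text
clock: 31.15
eef_pos: [0.5986, 0.0195, 0.0668]
eef_rot: [0.0, 0.804, 0.595, 0.0]
wrist_force: [-4.3, 1.8, 5.7]
width: 0.0111
```

Request:
step_arm(commands=[{"x": 0, "y": 0, "z": -2, "ax": 0, "ay": 0, "az": 0, "fingers": 1}, {"x": 0, "y": 0, "z": -4, "ax": 0, "ay": 0, "az": 0, "fingers": 1}, {"x": 0, "y": 0, "z": -6.5, "ax": 0, "ay": 0, "az": 0, "fingers": 1}, {"x": -0.4, "y": -4, "z": -6.5, "ax": 0, "ay": 0, "az": -5, "fingers": 1}, {"x": -0.8, "y": -8, "z": -6.5, "ax": 0, "ay": 0, "az": -9, "fingers": 1}, {"x": -1.2, "y": -12, "z": -6.5, "ax": 0, "ay": 0, "az": -13, "fingers": 1}, {"x": -1.6, "y": -14.7, "z": -6.5, "ax": 0, "ay": 0, "az": -17, "fingers": 1}, {"x": -1.6, "y": -14.7, "z": -6.5, "ax": 0, "ay": 0, "az": -17, "fingers": 1}, {"x": -1.6, "y": -14.7, "z": -6.5, "ax": 0, "ay": 0, "az": -17, "fingers": 1}])

```text
clock: 32.05
eef_pos: [0.4533, 0.0469, 0.1313]
eef_rot: [0.0, 0.707, 0.707, 0.0]
wrist_force: [1.0, 0.3, -4.7]
width: 0.0107
```

```bash
python3 tb.py green orange; python3 -c "
from h import *
rel([(.4525,.047,.073,90)])"
```

```text
t 32.0 p [0.4533 0.0469 0.1313] yaw 89.98 tilt 0.03 F [ 1.   0.3 -4.7] w 0.0107 q [-0.15  0.27  1.83 -0.    1.03 -0.15]
side green min [ 0.4037 -0.0841  0.008 ] max [0.5021 0.1023 0.1999] 1033 [  0.4513   0.0499   0.0988   3.4413   0.0998 582.    ] None
side orange min [ 0.4056 -0.1276  0.0089] max [0.4995 0.0522 0.2078] 89 None [ 0.4531 -0.0781 25.      0.0017]
top green min [ 0.422  -0.0041  0.0697] max [0.4591 0.0101 0.1515] 35 [ 0.4406  0.0054  0.0962 85.9508  0.0374 14.    ] None
top orange min [ 0.4046 -0.128   0.0053] max [ 0.5011 -0.0316  0.1051] 469 [  0.4528  -0.0798   0.0991  -0.4145   0.0964 101.    ] [ 0.4531 -0.0796 24.      0.0013]
{"x":0.0,"y":-0.1,"z":5.8,"ax":0.0,"ay":0.0,"az":-0.0}
```

Request:
step_arm(commands=[{"x": 0, "y": 0, "z": 2, "ax": 0, "ay": 0, "az": 0, "fingers": 1}, {"x": 0, "y": 0, "z": 4, "ax": 0, "ay": 0, "az": 0, "fingers": 1}, {"x": 0, "y": 0, "z": 5, "ax": 0, "ay": 0, "az": 0, "fingers": 1}, {"x": 0, "y": 0, "z": 5.6, "ax": 0, "ay": 0, "az": 0, "fingers": 1}, {"x": 0, "y": 0, "z": 6, "ax": 0, "ay": 0, "az": 0, "fingers": 1}, {"x": 0, "y": 0, "z": 6, "ax": 0, "ay": 0, "az": 0, "fingers": 1}])

```text
clock: 32.75
eef_pos: [0.4537, 0.0468, 0.0721]
eef_rot: [0.0, 0.707, 0.707, 0.0]
wrist_force: [0.1, -1.3, -3.7]
width: 0.0108
```

Request:
step_arm(commands=[{"x": 0, "y": 0, "z": 0, "ax": 0, "ay": 0, "az": 0, "fingers": -1}, {"x": 0, "y": 0, "z": 0, "ax": 0, "ay": 0, "az": 0, "fingers": -1}, {"x": 0, "y": 0, "z": 0, "ax": 0, "ay": 0, "az": 0, "fingers": -1}, {"x": 0, "y": 0, "z": 0, "ax": 0, "ay": 0, "az": 0, "fingers": -1}, {"x": 0, "y": 0, "z": 0, "ax": 0, "ay": 0, "az": 0, "fingers": -1}, {"x": 0, "y": 0, "z": 0, "ax": 0, "ay": 0, "az": 0, "fingers": -1}, {"x": 0, "y": 0, "z": -4, "ax": 0, "ay": 0, "az": 0, "fingers": -1}, {"x": 0, "y": 0, "z": -8, "ax": 0, "ay": 0, "az": 0, "fingers": -1}, {"x": 0, "y": 0, "z": -12.5, "ax": 0, "ay": 0, "az": 0, "fingers": -1}, {"x": 0, "y": 0, "z": -12.5, "ax": 0, "ay": 0, "az": 0, "fingers": -1}])

```text
clock: 33.75
eef_pos: [0.4555, 0.0467, 0.2015]
eef_rot: [0.004, 0.707, 0.707, 0.003]
wrist_force: [0.3, 0.4, -1.0]
width: 0.0852
```

```bash
python3 tb.py green blue; python3 -c "
from h import *
rel([(.5998,.1535,.2,96)],(np.array([.453,.047,.199]),yawq(90)))
b=(np.array([.5998,.1535,.066]),yawq(96))
rel([(.4525,.172,.13,90)],b)"
```

```text
t 33.8 p [0.4555 0.0467 0.2015] yaw 90.02 tilt 0.58 F [ 0.3  0.4 -1. ] w 0.0852 q [-0.15  0.19  1.74  0.    1.2  -0.16]
side green min [ 0.404  -0.032   0.0054] max [0.5017 0.1013 0.1016] 1082 [  0.4527   0.0477   0.0992   0.1817   0.1048 165.    ] [  0.4535   0.0483 229.       0.0014]
side blue min [0.5505 0.1022 0.005 ] max [0.6466 0.2095 0.0951] 980 [  0.5989   0.1552   0.0937   5.7774   0.1063 184.    ] [  0.5999   0.156  205.       0.0014]
top green min [ 0.4105 -0.005   0.0055] max [0.4827 0.0934 0.2911] 135 [ 0.454   0.0441  0.099  -1.1611  0.0984 30.    ] [ 0.4541  0.0454 19.      0.0014]
top blue min [0.5787 0.102  0.0057] max [0.639  0.2016 0.0994] 127 [  0.6006   0.152    0.0977   6.5255   0.1    106.    ] None
{"x":10.7,"y":14.7,"z":-0.1,"ax":0.0,"ay":0.0,"az":-6.0}
{"x":3.4,"y":-14.5,"z":-6.4,"ax":0.0,"ay":-0.0,"az":6.0}
```

Request:
step_arm(commands=[{"x": 10.7, "y": 14.6, "z": 0, "ax": 0, "ay": 0, "az": -6, "fingers": -1}, {"x": 10.7, "y": 14.6, "z": 0, "ax": 0, "ay": 0, "az": -6, "fingers": -1}, {"x": 10.7, "y": 14.6, "z": 0, "ax": 0, "ay": 0, "az": -6, "fingers": -1}, {"x": 10.7, "y": 14.6, "z": 0, "ax": 0, "ay": 0, "az": -6, "fingers": -1}, {"x": 10.7, "y": 14.6, "z": 0, "ax": 0, "ay": 0, "az": -6, "fingers": -1}, {"x": 10.7, "y": 14.6, "z": 0, "ax": 0, "ay": 0, "az": -6, "fingers": -1}, {"x": 10.7, "y": 14.6, "z": 0, "ax": 0, "ay": 0, "az": -6, "fingers": -1}])

```text
clock: 34.55
eef_pos: [0.5984, 0.1534, 0.1955]
eef_rot: [-0.001, 0.669, 0.743, -0.001]
wrist_force: [-0.5, -0.1, 0.1]
width: 0.0854
```

```bash
python3 tb.py orange green blue; python3 -c "
from h import *
rel([(.5998,.1535,.066,96)])"
```

```text
t 34.5 p [0.5984 0.1534 0.1955] yaw 95.98 tilt 0.10 F [-0.5 -0.1  0.1] w 0.0854 q [ 0.06  0.55  1.25 -0.    1.35 -0.04]
side orange min [ 0.4049 -0.1339  0.0089] max [ 0.4996 -0.0246  0.1005] 772 [  0.4528  -0.0792   0.099    0.2107   0.1092 147.    ] [  0.4532  -0.0766 162.       0.0014]
side green min [ 0.4038 -0.0315  0.005 ] max [0.5013 0.1014 0.1019] 1099 [  0.4527   0.049    0.0989   0.1691   0.1048 164.    ] [  0.4535   0.0487 219.       0.0014]
side blue min [0.5504 0.1035 0.0051] max [0.6468 0.2087 0.0977] 1043 [  0.5988   0.156    0.0941   5.9027   0.1051 187.    ] [  0.5994   0.156  232.       0.0014]
top orange min [ 0.4046 -0.1276  0.0056] max [ 0.5002 -0.0318  0.1068] 512 [  0.453   -0.0797   0.0995  -0.2059   0.0958 110.    ] [ 0.4535 -0.0794 33.      0.0012]
top green min [ 0.4052 -0.0051  0.0058] max [0.5012 0.0963 0.1065] 649 [  0.4532   0.0456   0.0995  -0.1832   0.1014 115.    ] [ 0.4534  0.0445 60.      0.0009]
top blue min [0.5518 0.1015 0.0052] max [0.6447 0.1563 0.1006] 176 [ 0.6035  0.1173  0.0976  1.9036  0.0315 41.    ] [ 0.6004  0.1532 39.      0.0011]
{"x":0.0,"y":0.1,"z":13.0,"ax":-0.0,"ay":0.0,"az":-0.0}
```

Request:
step_arm(commands=[{"x": 0, "y": 0.1, "z": 5, "ax": 0, "ay": 0, "az": 0, "fingers": -1}, {"x": 0, "y": 0.1, "z": 9, "ax": 0, "ay": 0, "az": 0, "fingers": -1}, {"x": 0, "y": 0.1, "z": 12, "ax": 0, "ay": 0, "az": 0, "fingers": -1}, {"x": 0, "y": 0.1, "z": 13.1, "ax": 0, "ay": 0, "az": 0, "fingers": -1}, {"x": 0, "y": 0.1, "z": 13.1, "ax": 0, "ay": 0, "az": 0, "fingers": 1}, {"x": 0, "y": 0.1, "z": 13.1, "ax": 0, "ay": 0, "az": 0, "fingers": 1}, {"x": 0, "y": 0.1, "z": 13.1, "ax": 0, "ay": 0, "az": 0, "fingers": 1}, {"x": 0, "y": 0.1, "z": 13.1, "ax": 0, "ay": 0, "az": 0, "fingers": 1}, {"x": 0, "y": 0.1, "z": 13.1, "ax": 0, "ay": 0, "az": 0, "fingers": 1}, {"x": 0, "y": 0.1, "z": 13.1, "ax": 0, "ay": 0, "az": 0, "fingers": 1}, {"x": 0, "y": 0.1, "z": 13.1, "ax": 0, "ay": 0, "az": 0, "fingers": 1}, {"x": 0, "y": 0.1, "z": 13.1, "ax": 0, "ay": 0, "az": 0, "fingers": 1}])

```text
clock: 35.85
eef_pos: [0.6002, 0.1541, 0.0661]
eef_rot: [0.0, 0.669, 0.743, -0.0]
wrist_force: [-3.9, -1.4, 5.5]
width: 0.0112
```

Request:
step_arm(commands=[{"x": 0, "y": 0, "z": -2, "ax": 0, "ay": 0, "az": 0, "fingers": 1}, {"x": 0, "y": 0, "z": -4, "ax": 0, "ay": 0, "az": 0, "fingers": 1}, {"x": 0, "y": 0, "z": -6.5, "ax": 0, "ay": 0, "az": 0, "fingers": 1}, {"x": 1, "y": -4, "z": -6.5, "ax": 0, "ay": 0, "az": 2, "fingers": 1}, {"x": 2, "y": -8, "z": -6.5, "ax": 0, "ay": 0, "az": 4, "fingers": 1}, {"x": 3, "y": -12, "z": -6.5, "ax": 0, "ay": 0, "az": 6, "fingers": 1}, {"x": 3.4, "y": -14.5, "z": -6.5, "ax": 0, "ay": 0, "az": 6, "fingers": 1}, {"x": 3.4, "y": -14.5, "z": -6.5, "ax": 0, "ay": 0, "az": 6, "fingers": 1}, {"x": 3.4, "y": -14.5, "z": -6.5, "ax": 0, "ay": 0, "az": 6, "fingers": 1}])

```text
clock: 36.75
eef_pos: [0.4525, 0.1728, 0.1304]
eef_rot: [0.0, 0.707, 0.707, 0.0]
wrist_force: [-0.6, 0.1, -4.6]
width: 0.011
```

```bash
python3 tb.py blue green; python3 -c "
from h import *
rel([(.4525,.172,.073,90)])"
```

```text
t 36.8 p [0.4525 0.1728 0.1304] yaw 90.03 tilt 0.03 F [-0.6  0.1 -4.6] w 0.0110 q [ 0.12  0.33  1.75 -0.    1.05  0.12]
side blue min [0.4031 0.0765 0.0057] max [0.5016 0.2283 0.2013] 1094 [  0.4473   0.177    0.0983  -4.5039   0.1006 590.    ] None
side green min [0.4048 0.0007 0.0071] max [0.4978 0.184  0.2268] 89 None [ 0.4533  0.0477 24.      0.0012]
top blue min [0.4151 0.1186 0.0665] max [0.4895 0.1479 0.1618] 111 [  0.4529   0.1397   0.0883 -88.1713   0.0735  49.    ] None
top green min [ 0.4048 -0.005   0.0063] max [0.5021 0.0972 0.1081] 593 [  0.453    0.0461   0.0995  -0.1983   0.1022 109.    ] [ 0.4536  0.0441 52.      0.0011]
{"x":-0.1,"y":-0.1,"z":5.7,"ax":0.0,"ay":-0.0,"az":-0.0}
```

Request:
step_arm(commands=[{"x": 0, "y": 0, "z": 2, "ax": 0, "ay": 0, "az": 0, "fingers": 1}, {"x": 0, "y": 0, "z": 4, "ax": 0, "ay": 0, "az": 0, "fingers": 1}, {"x": 0, "y": 0, "z": 5, "ax": 0, "ay": 0, "az": 0, "fingers": 1}, {"x": 0, "y": 0, "z": 5.6, "ax": 0, "ay": 0, "az": 0, "fingers": 1}, {"x": 0, "y": 0, "z": 6, "ax": 0, "ay": 0, "az": 0, "fingers": 1}, {"x": 0, "y": 0, "z": 6.1, "ax": 0, "ay": 0, "az": 0, "fingers": 1}])

```text
clock: 37.45
eef_pos: [0.4526, 0.1727, 0.071]
eef_rot: [0.0, 0.707, 0.707, -0.0]
wrist_force: [-13.3, -3.4, 22.9]
width: 0.0113
```

Request:
step_arm(commands=[{"x": 0, "y": 0, "z": 0, "ax": 0, "ay": 0, "az": 0, "fingers": -1}, {"x": 0, "y": 0, "z": 0, "ax": 0, "ay": 0, "az": 0, "fingers": -1}, {"x": 0, "y": 0, "z": 0, "ax": 0, "ay": 0, "az": 0, "fingers": -1}, {"x": 0, "y": 0, "z": 0, "ax": 0, "ay": 0, "az": 0, "fingers": -1}, {"x": 0, "y": 0, "z": 0, "ax": 0, "ay": 0, "az": 0, "fingers": -1}, {"x": 0, "y": 0, "z": 0, "ax": 0, "ay": 0, "az": 0, "fingers": -1}, {"x": 0, "y": 0, "z": -4, "ax": 0, "ay": 0, "az": 0, "fingers": -1}, {"x": 0, "y": 0, "z": -8, "ax": 0, "ay": 0, "az": 0, "fingers": -1}, {"x": 0, "y": 0, "z": -12.5, "ax": 0, "ay": 0, "az": 0, "fingers": -1}, {"x": 0, "y": 0, "z": -15, "ax": 0, "ay": 0, "az": 0, "fingers": 1}, {"x": 0, "y": 0, "z": -15, "ax": 0, "ay": 0, "az": 0, "fingers": 1}, {"x": 0, "y": 0, "z": -15, "ax": 0, "ay": 0, "az": 0, "fingers": 1}])

```text
clock: 38.65
eef_pos: [0.4523, 0.1727, 0.2189]
eef_rot: [-0.0, 0.707, 0.707, -0.0]
wrist_force: [-0.2, -0.1, 0.3]
width: 0.044
```

```bash
python3 tb.py orange green blue; python3 lev.py
```

```text
t 38.6 p [0.4523 0.1727 0.2189] yaw 90.01 tilt 0.01 F [-0.2 -0.1  0.3] w 0.0440 q [0.12 0.23 1.64 0.   1.27 0.12]
side orange min [ 0.4072 -0.1244  0.0102] max [ 0.4972 -0.0289  0.0548] 109 None [ 0.4537 -0.0769 31.      0.0012]
side green min [ 0.4042 -0.0324  0.0051] max [0.5015 0.1898 0.2881] 880 [  0.4529   0.0582   0.0991   0.9182   0.086  138.    ] [  0.4533   0.0481 186.       0.0015]
side blue min [0.4029 0.0926 0.006 ] max [0.5    0.2269 0.1023] 1210 [  0.4519   0.1739   0.0991   0.1277   0.1053 209.    ] [  0.4522   0.1745 226.       0.0012]
top orange min [ 0.4044 -0.1278  0.0056] max [ 0.5005 -0.0315  0.106 ] 525 [  0.453   -0.0797   0.0994  -0.4836   0.0964 110.    ] [ 0.454  -0.0791 27.      0.0012]
top green min [ 0.4049 -0.0051  0.0053] max [0.5013 0.0968 0.1069] 633 [  0.4534   0.0459   0.0997  -0.3724   0.1019 123.    ] [ 0.4535  0.0448 61.      0.0011]
top blue min [0.4053 0.1197 0.0052] max [0.5011 0.1704 0.1052] 246 [ 0.4526  0.1381  0.0995  2.4937  0.037  45.    ] [ 0.4528  0.1717 32.      0.0013]
t 38.8 p [0.4519 0.1726 0.218 ] yaw 90.01 tilt 0.14 F [-0.1 -0.3  0.7] w 0.0285 q [ 0.12  0.23  1.64 -0.    1.27  0.12]
side [0.51343356 0.36627379 0.1197109 ] 170.44266078310437 422
top [0.51432035 0.36208586 0.12156848] 171.24519245889405 183
```

View pics/side_lev.png

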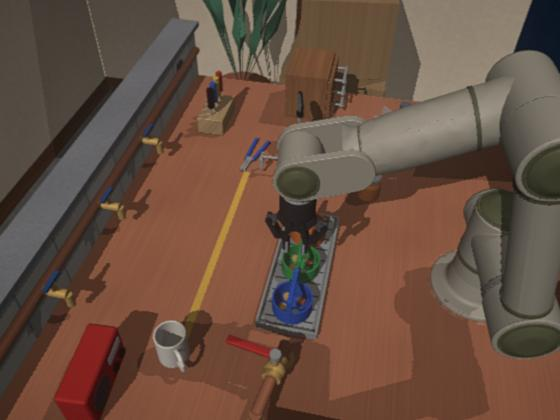

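The image shows all three tubs upright in the tray (blue about (292,300), green (300,263), orange behind it) and the lever still shut at (255,347). The bench beyond the tape is clear. Now I'll reopen the valve from the other side.

```bash
python3 -c "
from h import *
A=np.array([.455,.375])
def f(phi,d,r=.08):
    a=np.radians(phi);return A+r*np.array([np.cos(a),np.sin(a)])+d*np.array([-np.sin(a),np.cos(a)])
S=f(-10,.045); print(S); rel([(*S,.218,90)],(np.array([.4525,.1725,.218]),yawq(90)))
b=(np.array([*S,.09]),yawq(90))
print('sweep'); rel([(*f(p,.027),.09,90) for p in (-10,-19,-28,-37,-46,-55,-64,-73,-82,-91,-96,-100.5)],b)
print(f(-100.5,.027),f(-100.5,.02))"
```

```text
[0.54159879 0.40542449]
{"x":23.3,"y":8.9,"z":0.0,"ax":0.0,"ay":0.0,"az":0.0}
sweep
{"x":-1.8,"y":-0.3,"z":-0.0,"ax":0.0,"ay":0.0,"az":0.0}
{"x":-3.1,"y":-0.2,"z":-0.0,"ax":0.0,"ay":0.0,"az":0.0}
{"x":-4.4,"y":-0.3,"z":-0.0,"ax":0.0,"ay":0.0,"az":0.0}
{"x":-5.7,"y":-0.6,"z":-0.0,"ax":0.0,"ay":0.0,"az":0.0}
{"x":-6.9,"y":-1.2,"z":-0.0,"ax":0.0,"ay":0.0,"az":0.0}
{"x":-8.0,"y":-1.9,"z":-0.0,"ax":0.0,"ay":0.0,"az":0.0}
{"x":-9.0,"y":-2.7,"z":-0.0,"ax":0.0,"ay":0.0,"az":0.0}
{"x":-9.9,"y":-3.7,"z":-0.0,"ax":0.0,"ay":0.0,"az":0.0}
{"x":-10.6,"y":-4.9,"z":-0.0,"ax":0.0,"ay":0.0,"az":0.0}
{"x":-11.1,"y":-6.1,"z":-0.0,"ax":0.0,"ay":0.0,"az":0.0}
{"x":-11.3,"y":-6.8,"z":-0.0,"ax":0.0,"ay":0.0,"az":0.0}
{"x":-11.4,"y":-7.5,"z":-0.0,"ax":0.0,"ay":0.0,"az":0.0}
[0.46696904 0.29141925] [0.46008626 0.2926949 ]
```

Request:
step_arm(commands=[{"x": 5, "y": 3, "z": 0, "ax": 0, "ay": 0, "az": 0, "fingers": 1}, {"x": 9, "y": 5, "z": 0, "ax": 0, "ay": 0, "az": 0, "fingers": 1}, {"x": 13, "y": 7, "z": 0, "ax": 0, "ay": 0, "az": 0, "fingers": 1}, {"x": 18, "y": 9, "z": 0, "ax": 0, "ay": 0, "az": 0, "fingers": 1}, {"x": 23.3, "y": 8.9, "z": 0, "ax": 0, "ay": 0, "az": 0, "fingers": 1}, {"x": 23.3, "y": 8.9, "z": 0, "ax": 0, "ay": 0, "az": 0, "fingers": 1}, {"x": 23.3, "y": 8.9, "z": 4, "ax": 0, "ay": 0, "az": 0, "fingers": 1}, {"x": 23.3, "y": 8.9, "z": 8, "ax": 0, "ay": 0, "az": 0, "fingers": 1}, {"x": 23.3, "y": 8.9, "z": 12.8, "ax": 0, "ay": 0, "az": 0, "fingers": 1}, {"x": 23.3, "y": 8.9, "z": 12.8, "ax": 0, "ay": 0, "az": 0, "fingers": 1}, {"x": 23.3, "y": 8.9, "z": 12.8, "ax": 0, "ay": 0, "az": 0, "fingers": 1}])

```text
clock: 39.95
eef_pos: [0.5417, 0.4055, 0.092]
eef_rot: [-0.0, 0.707, 0.707, -0.0]
wrist_force: [0.1, 0.1, 1.6]
width: -0.0001
```

Request:
step_arm(commands=[{"x": -1.8, "y": -0.3, "z": 0, "ax": 0, "ay": 0, "az": 0, "fingers": 1}, {"x": -3.1, "y": -0.2, "z": 0, "ax": 0, "ay": 0, "az": 0, "fingers": 1}, {"x": -4.4, "y": -0.3, "z": 0, "ax": 0, "ay": 0, "az": 0, "fingers": 1}, {"x": -5.7, "y": -0.6, "z": 0, "ax": 0, "ay": 0, "az": 0, "fingers": 1}, {"x": -6.9, "y": -1.2, "z": 0, "ax": 0, "ay": 0, "az": 0, "fingers": 1}, {"x": -8.0, "y": -1.9, "z": 0, "ax": 0, "ay": 0, "az": 0, "fingers": 1}, {"x": -9.0, "y": -2.7, "z": 0, "ax": 0, "ay": 0, "az": 0, "fingers": 1}, {"x": -9.9, "y": -3.7, "z": 0, "ax": 0, "ay": 0, "az": 0, "fingers": 1}, {"x": -10.6, "y": -4.9, "z": 0, "ax": 0, "ay": 0, "az": 0, "fingers": 1}, {"x": -11.1, "y": -6.1, "z": 0, "ax": 0, "ay": 0, "az": 0, "fingers": 1}, {"x": -11.3, "y": -6.8, "z": 0, "ax": 0, "ay": 0, "az": 0, "fingers": 1}, {"x": -11.3, "y": -7.1, "z": 0, "ax": 0, "ay": 0, "az": 0, "fingers": 1}])

```text
clock: 41.15
eef_pos: [0.4715, 0.2926, 0.0932]
eef_rot: [0.001, 0.707, 0.707, 0.002]
wrist_force: [3.5, -0.5, 4.0]
width: 0.0
```

```bash
python3 lev.py
```

```text
t 41.1 p [0.4715 0.2926 0.0932] yaw 89.99 tilt 0.23 F [ 3.5 -0.5  4. ] w 0.0000 q [ 0.34  0.52  1.58 -0.    1.04  0.34]
side [0.45026895 0.32678665 0.120836  ] 87.56120410522581 230
```

Request:
step_arm(commands=[{"x": 0, "y": -0.3, "z": 0, "ax": 0, "ay": 0, "az": 0, "fingers": 1}, {"x": 0, "y": -0.6, "z": 0, "ax": 0, "ay": 0, "az": 0, "fingers": 1}, {"x": 0, "y": -0.6, "z": 0, "ax": 0, "ay": 0, "az": 0, "fingers": 1}])

```text
clock: 41.55
eef_pos: [0.4643, 0.2928, 0.0913]
eef_rot: [0.0, 0.707, 0.707, -0.0]
wrist_force: [1.3, -0.2, 1.3]
width: 0.0
```

Request:
step_arm(commands=[{"x": 0, "y": -0.3, "z": 0, "ax": 0, "ay": 0, "az": 0, "fingers": 1}, {"x": 0, "y": -0.6, "z": 0, "ax": 0, "ay": 0, "az": 0, "fingers": 1}, {"x": 0, "y": -0.6, "z": 0, "ax": 0, "ay": 0, "az": 0, "fingers": 1}])

```text
clock: 41.85
eef_pos: [0.4633, 0.2928, 0.092]
eef_rot: [0.004, 0.707, 0.707, 0.005]
wrist_force: [28.5, 0.7, -10.0]
width: 0.0002
```

It's against the stop, with the force jumping to 28 N. I'll back off and check.

Request:
step_arm(commands=[{"x": 0, "y": 2, "z": 0, "ax": 0, "ay": 0, "az": 0, "fingers": 1}, {"x": 0, "y": 4, "z": 0, "ax": 0, "ay": 0, "az": 0, "fingers": 1}, {"x": 0, "y": 4, "z": -5, "ax": 0, "ay": 0, "az": 0, "fingers": 1}, {"x": 0, "y": 4, "z": -10, "ax": 0, "ay": 0, "az": 0, "fingers": 1}, {"x": -5, "y": 4, "z": -15, "ax": 0, "ay": 0, "az": 0, "fingers": 1}, {"x": -10, "y": 2, "z": -18, "ax": 0, "ay": 0, "az": 0, "fingers": 1}, {"x": -15, "y": -2, "z": -18, "ax": 0, "ay": 0, "az": 0, "fingers": 1}, {"x": -20, "y": -5, "z": -18, "ax": 0, "ay": 0, "az": 0, "fingers": 1}, {"x": -25, "y": -10, "z": -18, "ax": 0, "ay": 0, "az": 0, "fingers": 1}, {"x": -30, "y": -12, "z": -18, "ax": 0, "ay": 0, "az": 0, "fingers": 1}, {"x": -35, "y": -12, "z": -18, "ax": 0, "ay": 0, "az": 0, "fingers": 1}, {"x": -35, "y": -12, "z": -18, "ax": 0, "ay": 0, "az": 0, "fingers": 1}])

```text
clock: 43.05
eef_pos: [0.3419, -0.0428, 0.2707]
eef_rot: [-0.001, 0.707, 0.708, -0.0]
wrist_force: [0.9, -0.2, 0.6]
width: -0.0004
```

```bash
python3 lev.py; python3 rest.py 2>/dev/null| head -4; python3 tb.py orange green blue; python3 - <<'E'
from h import *
im=get_image('top'); cv2.imwrite('pics/c4.png',cv2.resize(im['pixels'][100:320,80:450,::-1],None,fx=2.1,fy=2.1,interpolation=cv2.INTER_CUBIC))
E
```

```text
t 43.0 p [ 0.3419 -0.0428  0.2707] yaw 90.09 tilt 0.10 F [ 0.9 -0.2  0.6] w -0.0004 q [-0.47 -0.14  1.89  0.    1.39 -0.47]
side [0.4437829  0.31863876 0.12076476] 80.54001027079057 295
top [0.44387719 0.31063919 0.12136825] 80.46383121217674 185
t 43.1 p [ 0.3418 -0.0463  0.2707] yaw 89.48 tilt 0.11 F [ 0.2 -0.1 -0.1] w -0.0001 q [-0.48 -0.13  1.89 -0.    1.39 -0.47]
side rod [ 0.59055537 -0.32952218  0.0603531 ] 0.06442872321807977 48
side cross [ 0.63945922 -0.32425681  0.04980341] 0.06493736343863805 58
t 43.2 p [ 0.3425 -0.044   0.2707] yaw 89.63 tilt 0.11 F [0.5 1.1 0.2] w -0.0002 q [-0.47 -0.13  1.89  0.    1.39 -0.47]
side orange min [ 0.4048 -0.1312  0.0084] max [ 0.5002 -0.0237  0.1013] 791 [  0.4528  -0.0774   0.0994   0.5728   0.1075 138.    ] [  0.4532  -0.0768 172.       0.0015]
side green min [ 0.4041 -0.0259  0.0064] max [0.5003 0.1024 0.1014] 919 [  0.4527   0.0489   0.0989   0.3199   0.107  158.    ] [  0.4534   0.0483 196.       0.0013]
side blue min [0.4031 0.091  0.0063] max [0.5003 0.2276 0.1025] 993 [  0.4519   0.1749   0.0989  -0.0373   0.1051 212.    ] [  0.4525   0.1748 177.       0.0013]
top orange min [ 0.4307 -0.128   0.0065] max [0.5006 0.2854 0.1203] 291 [ 0.4534 -0.0857  0.099  -1.7138  0.0848 92.    ] None
top green min [0.4163 0.0279 0.0058] max [0.502  0.0969 0.1024] 207 [ 0.4536  0.0729  0.0998  1.9771  0.0477 55.    ] [ 0.4528  0.0441 21.      0.0007]
top blue min [0.4039 0.1194 0.0053] max [0.5004 0.2236 0.1049] 447 [  0.4527   0.1716   0.0994  -0.704    0.1043 116.    ] [ 0.4529  0.1707 43.      0.0012]
```

View pics/c4.png

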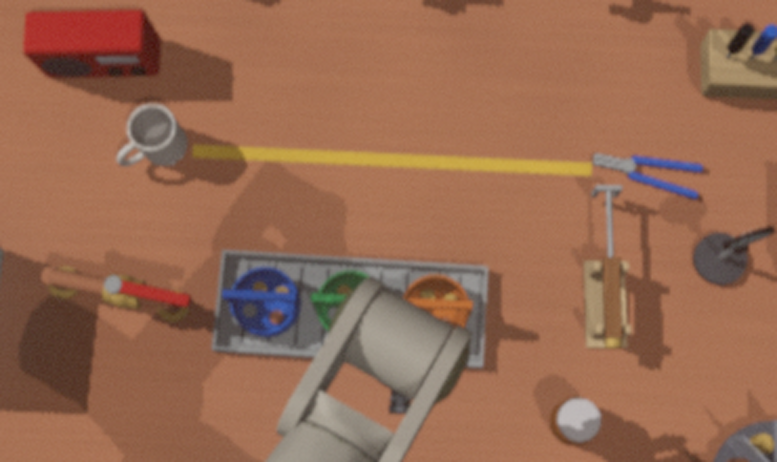

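The top crop shows the lever along the pipe at (150,290), all three tubs inside the tray, the hook in its rest at (610,300), and the mug, pliers, jar and magnifier where they started. Handing in.

```bash
python3 -c "
from h import *
print(hand_in()); st()"
```

```text
the job is handed in; nothing more can be done
None
the job is handed in; nothing more can be done
```

I finished the job and handed it in at about 43 s of the 210 s allowed; no verdict was reported.

1. **Valve shut:** I pushed the lever to its shut stop. The whole valve sits about 10.5° skewed on the bench, so I checked "shut" against the pipe's direction.
2. **Tubs dragged:** I used the hook to pull the orange, green and blue tubs across the tape. The gripper stayed about 150 mm behind the prongs throughout.
3. **Hook and tubs put away:** I laid the hook back in its rest and set all three tubs in the tray.
4. **Valve open:** I pushed the lever back to its open stop once the tubs were in.

**Last checks**
- **Lever:** it reads 80.5°, against a pipe direction of 79–80°. It turned about 90.3° between its shut and open readings.
- **Tubs:** all three are upright in the tray, near x = 0.453 and y = -0.078, 0.047 and 0.173. Their bars are level and about 5 mm higher than on the bench, as the tray floor should make them.
- **Hook and other items:** the hook's cross-piece is within about 2 mm of where it started. The mug, pliers, jar and magnifier look unmoved in the last picture, though I did not measure them again.

**Disagreements**
- **Cameras:** the side and top cameras differed by 3–5 mm in y and 2–5 mm in height, so I used their averages.
- **Force at the stop:** closing the valve pushed the wrist force to about 60 N. That is below the 120 N limit, but more than I meant to use.
- **Late readings:** in the last measurement the arm hid parts of the orange and green tubs from the top camera, so their top readings were partial. The side camera saw all three.

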